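# Separate the jammed coin cups and sort them into their keepers

### The job

The three flanged coin cups are jammed tightly one inside another and will not come apart if you simply lift, because the sprung mouth of each drags the next one along. Prise them apart, using the keeper brackets to hold a cup down by its flange while you pull, and leave every cup standing upright in the bracket of its own size, slid in under the two lips until it is home near the back stop, and let go. Do not tip a cup over and do not disturb the other things on the bench.

Things in the scene. Friction and masses are not known exactly. Their poses are not given: they have to be found in the camera images.
- cup_large: Large plain bright metal cup, 88 mm tall, origin at the centre of its underside, z up. From the bottom: plug 40 mm high, 72 mm across in its top 10 mm and 65 to 67 mm below; flange 88 mm across from 40 to 46 mm; straight round grip band 68 mm across (wall 3 mm) from 46 mm up to the open rim at 88 mm. 0.12 kg. Outermost of the nest, it stands on the bench at the start.
- cup_mid: Middle cup, same form, heights and origin: plug 59 mm across (52 to 54 below), flange 74 mm, band 56 mm. 0.08 kg. At the start its plug sits in the large cup's mouth, flange on that rim, so its origin is 48 mm above the large cup's. When nested, a cup can be gripped only by the 42 mm band above its flange.
- cup_small: Smallest cup, same form, heights and origin: plug 47 mm across (40 to 42 below), flange 62 mm, band 44 mm. 0.06 kg. At the start it sits in the middle cup in the same way (origin 48 mm above that one's). Pulled up while the large cup is held down, either it comes alone or the middle cup comes with it, whichever joint is looser.
- large_mouth (a point): Centre of the large cup's open rim, 88 mm above its underside. Two small sprung bars inside the mouth clamp the middle cup's plug: an upward pull of roughly 5 to 18 N, unknown beforehand, overcomes them; the grip falls off once the plug has risen 4 to 8 mm and the cup is clear after 40 mm.
- mid_mouth (a point): Centre of the middle cup's open rim, 88 mm above its underside; the same kind of sprung bars hold the small cup, with their own unknown pull of roughly 5 to 18 N, clear after 40 mm.
- bay_large: Dark steel keeper bracket for the large cup, fixed to the bench. Origin on the bench, where the cup's axis stands when home; x points into the bracket (the cup slides in along +x through the mouth at x = -45 mm), z up. Side walls 60 mm high, 98 mm apart inside, each 8 mm thick. Slot between the lips 76 mm wide.
- home_large (a point): The same point as the origin of the large bracket. In all three brackets two lips on the side walls (underside 55 mm, top 60 mm above the bench) reach over the flange of a standing cup with 9 mm to spare; the slot for its band is open at both ends. A low back stop, 44 mm high, stands 2 mm behind the flange of a cup exactly home.
- bay_mid: Keeper bracket for the middle cup, the same form and heights, origin and axes; 84 mm between walls, slot 64 mm wide, mouth at x = -45 mm, back stop 2 mm behind the flange.
- bay_small: Keeper bracket for the smallest cup, the same form and heights, origin and axes; 72 mm between walls, slot 52 mm wide, mouth at x = -45 mm, back stop 2 mm behind the flange.
- lens: Amber plastic pilaster lens lying on the bench, 180 x 42 x 36 mm. Leave alone.
- record_clamp: Black bakelite record clamp, 76 mm across, 34 mm high. Leave alone.
- relay_can: Silver relay can, 44 x 44 x 76 mm, upright. Leave alone.
- screwdriver: Screwdriver lying on the bench. Leave alone.
There are look-alikes about, which are no part of the job. What is shaped like the cup_mid but green or turquoise is not meant.

How it is judged:
At the end, for the whole second after the job is handed in: Each of the three cups stands upright (within 0.08 rad) and at rest on the bench in the bracket of its own size, its axis within 15 mm of the bracket's origin, hence under the lips, separated from the others (horizontal distance between cup_large and bay_large below 0.015 m and height (world z) of each of cup_large, cup_mid, cup_small below 0.006 m and angle between each of cup_large, cup_mid, cup_small's own z axis and vertical below 0.08 rad and linear speed of each of cup_large, cup_mid, cup_small below 0.02 m/s and horizontal distance between cup_mid and bay_mid below 0.015 m and horizontal distance between cup_small and bay_small below 0.015 m); the robot touches nothing.
It fails at once if a cup is tipped over (more than 0.7 rad) (angle between any of cup_large, cup_mid, cup_small's own z axis and vertical above 0.7 rad).
It fails at once if a bystander is moved by more than 30 mm (distance of any of lens, record_clamp, relay_can, screwdriver from where it was at the start of the episode above 0.03 m).
It also fails if it takes over 70 s, if anything falls off the work surface, if the arm or the gripper's body presses on something with over 40 N, if the wrist force passes 120 N, or if a joint passes its speed limit or range.

### The arm

A 6-joint arm with a two-finger parallel gripper is mounted at the origin on the work surface. World frame = base frame: x ahead of the robot, y to its left, z up, the work surface at z = 0. Lengths are in m, angles in rad, forces in N, time in s.
With the tool pointing down it reaches from about 0.35 to 0.775 m from the base axis. Payload 7.3 kg.
Tool frame: the origin (TCP) lies at the very end of the fingers, on their centre line; the grasp point (between the pads) lies 19 mm behind it; x points along the fingers, y is the direction in which the jaws open and shut, and the axes are right-handed (so a half turn about x gives the same grasp; the last joint's range is limited). The gripper opens to 92 mm and grips with 3 to 60 N. Pads are 19 mm wide; open, the fingers measure 130 mm over their backs; the gripper's body (75 mm by 190 mm) begins 47 mm behind the grasp point.
Start: joints at [1.102, 0.342, 1.524, -0, 1.275, -0.146], TCP at [0.167, 0.498, 0.227] pointing down, gripper open.
Joint ranges: [-2.53, 2.53], [-0.77, 2.02], [0.04, 2.7], [-1, 4.14], [0.28, 2.66], [-3.11, 3.11]. Speed limits (rad/s): [2.57, 2.57, 3.14, 3.14, 3.14, 3.14].

### API

Orientations are given as [roll, pitch, yaw] about the fixed x, y, z axes, in that order (R = Rz(yaw) Ry(pitch) Rx(roll)).
In Python, from cell import robot gives the robot as it stands.
- The arm moves only by the tool play_rows, never from a script. Its argument "moves" is a list that holds one entry, the list of rows, each a list of 5 numbers: the shift along the tool's x, y, z in m, then the turn about the tool's x in degrees, then the opening, from -1 (shut) to 1 (fully open), so that 0 is half open. A call has exactly 10 rows; each row shifts and turns the pose as measured when the row begins, along the tool's axes as they then stand; what a row does not reach is not made up. A row lasts 1/10 s, in which the tool goes at most 50 mm and 8.59 degrees, less where a joint would pass 70% of its speed; a pose out of reach is approached as far as the arm can. A call with a gripper value outside its range is refused whole. The fingers move at their own pace and stop on an object; "grip_force" is the grip in N (left out, the last holds). Time passes only in rows, so rows that do not move let the fingers close, or fill a call up. It gives the time, the measured TCP pose, the force and the opening at its end, in the units of the state.
- robot.observe(): the state, without advancing time (a new reading comes with each control period).
- robot.read_camera(name): name is "scene" or "side" or "wrist"; returns the picture (400x640x3 uint8, red, green, blue); there is no depth.
- robot.get_calibration(name): a dict with "mtx" (3x3 intrinsics, pixels), "view" (4x4, takes a point from world to camera coordinates). Camera axes: x right, y up, looking along -z (the intrinsics and any distortion apply to the point x, -y, -z); pixel columns grow to the right and rows downward; lengths in m; the calibration is good to about 2 mm. A picture is of the moment at which its call begins: read the wrist's pose just before it. get_calibration takes no time and is no camera call; for the wrist camera it gives the pose at the moment of the call.
- robot.hand_in(): hands the job in, once; it reports no verdict.
Trained networks look in the newest picture that a camera, given by its name, has taken for a name from the list of things; names that differ only in an ending like _2 or _b are one class to them, and where a whole thing is asked for, a point or a joint stands for the part that bears it (a point fixed in the world has none). Each returns a list of dicts, best first, with "score" (0 to 1); they miss things now and then, are a little off and sometimes report something else, mostly with a low value. They report only what shows in the picture. A call takes as long as a camera call. They do not tell look-alikes from the thing itself.
- robot.spot_in(camera, label): "point" ([column, row] in pixels, amid what is visible of it).
The state is a dict: "time": time; "qpos": joint angles; "qvel": joint speeds; "joint_efforts": joint torques, N m; "tool_pos": TCP position; "tool_rot": TCP orientation; "contact_force": force on the tool from outside, world axes, zero at the start; "torque": the same for the moment, N m; "opening": finger opening in m.
Only numpy, scipy, OpenCV 4.12 (cv2) and the standard library are available. Lean on these libraries where they do the work, as an engineer would, in place of code of your own. Each camera call takes 0.05 s, during which the arm holds its last target.

## Working session

There is one attempt and no reset: what is moved stays moved. The work goes in short steps, Python scripts to look and compute and a tool call to move; the robot and the scene stay as the last step left them, time stands still between calls to the robot, and variables do not carry over. Pictures are saved under pics/ and viewed, and the job is handed in when it is done.

Besides the shell and the picture viewer there is one more tool, called after "Request:" as name(argument=value, ...), one argument or row to a line, values as JSON. play_rows: Moves the arm, as the interface text tells. Its arguments: {"type":"object","properties":{"moves":{"type":"array"},"grip_force":{"type":"number"}},"required":["moves"]}

```bash
ls; mkdir -p pics
python3 - <<'E'
from cell import robot
import cv2
o=robot.observe(); print(o)
for c in ["scene","side","wrist"]:
    im=robot.read_camera(c); cv2.imwrite(f"pics/{c}0.png",im[:,:,::-1])
    k=robot.get_calibration(c); print(c,k)
E
```

```text
pics
{'time': 0.0, 'qpos': array([ 1.10197912e+00,  3.42693953e-01,  1.52504672e+00,  1.45101427e-05,
        1.27539598e+00, -1.45966151e-01]), 'qvel': array([-0.00059288,  0.00144962,  0.00071639, -0.00035427, -0.00218881,
       -0.00167244]), 'joint_efforts': array([ 3.38709706e-04, -4.31247282e+01, -2.44213307e+01,  7.18036084e-02,
        5.60969696e-02, -1.34590896e-04]), 'tool_pos': array([0.16633355, 0.49751104, 0.22604953]), 'tool_rot': array([-1.72574871,  1.56925227, -2.04860401]), 'contact_force': array([-0.35611999,  0.70804079, -0.53017875]), 'torque': array([-0.01782885, -0.02031589, -0.00620871]), 'opening': 0.0918624709239567}
scene {'mtx': array([[428.74494215,   0.        , 313.06477008],
       [  0.        , 428.74494215, 203.44219898],
       [  0.        ,   0.        ,   1.        ]]), 'view': array([[ 0.8531585 ,  0.5214399 ,  0.0148663 , -0.44124313],
       [-0.41337769,  0.65841958,  0.62896943,  0.17186012],
       [ 0.31818149, -0.54275601,  0.77728788, -1.58378979],
       [ 0.        ,  0.        ,  0.        ,  1.        ]])}
side {'mtx': array([[377.6558792 ,   0.        , 320.33675668],
       [  0.        , 377.6558792 , 197.70284239],
       [  0.        ,   0.        ,   1.        ]]), 'view': array([[ 0.71675787, -0.69709288,  0.01787921, -0.39253162],
       [ 0.47976114,  0.51157787,  0.71282349, -0.31930508],
       [-0.50605079, -0.5023441 ,  0.70111554, -0.71828377],
       [ 0.        ,  0.        ,  0.        ,  1.        ]])}
wrist {'mtx': array([[284.60425176,   0.        , 318.47868789],
       [  0.        , 284.60425176, 200.42889496],
       [  0.        ,   0.        ,   1.        ]]), 'view': array([[ 0.31737692,  0.94829777, -0.00179768, -0.52376192],
       [-0.9182232 ,  0.30683679, -0.2504343 ,  0.03132259],
       [-0.23693469,  0.08113274,  0.96813193, -0.39118975],
       [ 0.        ,  0.        ,  0.        ,  1.        ]])}
```

View pics/scene0.png

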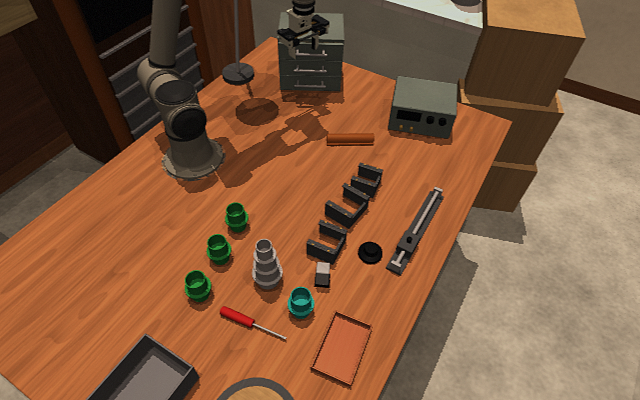

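View pics/side0.png

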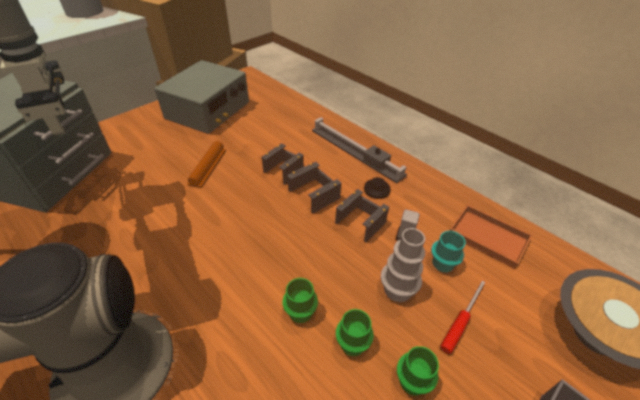

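View pics/wrist0.png

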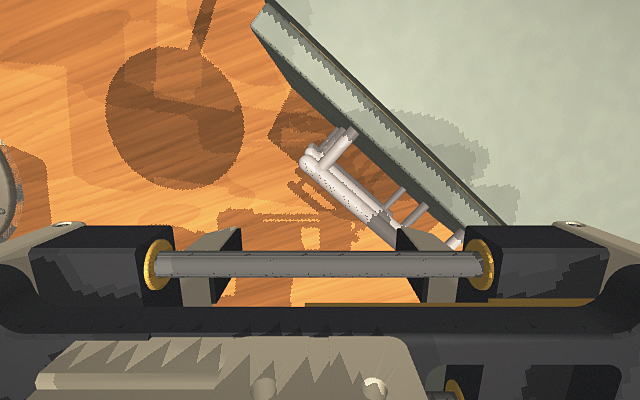

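Scene: nest at about (266,265), three brackets at about (327,243), (347,207), (367,181), relay can at (323,274), turquoise cup at (301,303). Zooming in.

Run:
```python
import cv2
a=cv2.imread("pics/scene0.png")[150:310,230:430]; cv2.imwrite("pics/scene0z.png",cv2.resize(a,None,fx=3.75,fy=3.75,interpolation=cv2.INTER_CUBIC))
a=cv2.imread("pics/side0.png")[130:310,250:470]; cv2.imwrite("pics/side0z.png",cv2.resize(a,None,fx=3.3,fy=3.3,interpolation=cv2.INTER_CUBIC))
```

```text
(no output)
```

View pics/scene0z.png

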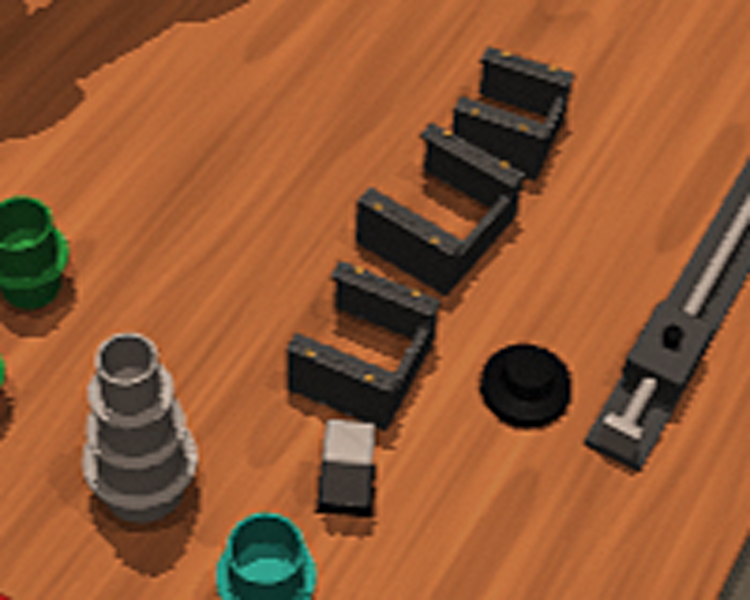

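View pics/side0z.png

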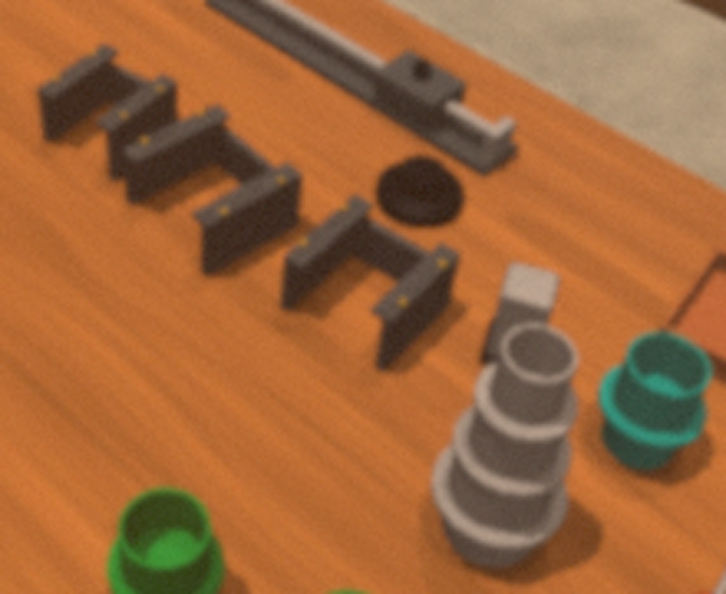

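```bash
cat > h.py <<'E'
import numpy as np, cv2
from cell import robot
from scipy.spatial.transform import Rotation as R
def ray(cam,px,cal=None):
    k=cal or robot.get_calibration(cam); M=k['mtx'];V=k['view']
    d=np.array([(px[0]-M[0,2])/M[0,0],-(px[1]-M[1,2])/M[1,1],-1.0])
    Rm=V[:3,:3];c=-Rm.T@V[:3,3];return c,Rm.T@d
def atz(cam,px,z,cal=None):
    c,d=ray(cam,px,cal);return c+d*(z-c[2])/d[2]
def proj(cam,P,cal=None):
    k=cal or robot.get_calibration(cam); M=k['mtx'];V=k['view']
    p=np.atleast_2d(P)@V[:3,:3].T+V[:3,3]
    return np.c_[M[0,0]*p[:,0]/-p[:,2]+M[0,2], M[1,1]*-p[:,1]/-p[:,2]+M[1,2]]
E
python3 - <<'E'
from h import *
np.set_printoptions(precision=4,suppress=True)
s=lambda p:(p[0]/3.75+230,p[1]/3.75+150)
t=lambda p:(p[0]/3.3+250,p[1]/3.3+130)
L={'A':[(292,340),(390,390),(340,267),(436,303)],'B':[(360,192),(455,250),(425,128),(522,185)],'C':[(457,102),(548,135),(485,50),(572,76)]}
for n,q in L.items():
    print(n,[atz('scene',s(p),.06)[:2] for p in q])
T={'A':[(375,322),(450,252),(285,265),(360,203)],'B':[(200,218),(295,172),(130,155),(222,115)],'C':[(108,125),(172,82),(42,93),(105,50)]}
for n,q in T.items():
    print(n,[atz('side',t(p),.06)[:2] for p in q])
print('nest rim',atz('scene',s((127,357)),.184),atz('side',t((540,355)),.184))
for n in ['relay_can','record_clamp']:
    for c in ['scene','side']:
        try:
            r=robot.spot_in(c,n)[0];print(n,c,r,atz(c,r['point'],.04))
        except Exception as e: print(e)
print(R.from_euler('xyz',robot.observe()['tool_rot']).as_matrix(),robot.observe()['time'])
E
```

```text
A [array([ 0.5753, -0.1266]), array([ 0.6651, -0.1259]), array([ 0.5706, -0.0439]), array([ 0.6557, -0.0337])]
B [array([0.5441, 0.0343]), array([0.6431, 0.0224]), array([0.5559, 0.1285]), array([0.6589, 0.1156])]
C [array([0.5652, 0.1714]), array([0.6525, 0.1795]), array([0.5564, 0.243 ]), array([0.6393, 0.2561])]
A [array([ 0.5651, -0.1282]), array([ 0.6601, -0.121 ]), array([ 0.5585, -0.0443]), array([ 0.6505, -0.0379])]
B [array([0.5465, 0.0363]), array([0.6393, 0.0226]), array([0.5553, 0.1295]), array([0.6461, 0.1151])]
C [array([0.5667, 0.171 ]), array([0.6454, 0.1776]), array([0.5528, 0.2427]), array([0.6324, 0.253 ])]
nest rim [ 0.5285 -0.2714  0.184 ] [ 0.5251 -0.2729  0.184 ]
list index out of range
relay_can side {'point': [405.7, 223.0], 'score': 0.7} [ 0.6672 -0.18    0.04  ]
record_clamp scene {'point': [369.8, 251.5], 'score': 0.87} [ 0.7467 -0.0497  0.04  ]
record_clamp side {'point': [378.0, 187.9], 'score': 0.75} [ 0.7159 -0.0509  0.04  ]
[[-0.0001  0.3172  0.9484]
 [-0.0002  0.9484 -0.3172]
 [-1.     -0.0003 -0.    ]] 0.35
```

```bash
cat >> h.py <<'E'
def yawdev():  # angle (deg) of tool y clockwise from world Y seen from above
    o=robot.observe(); M=R.from_euler('xyz',o['tool_rot']).as_matrix(); return np.degrees(np.arctan2(M[0,1],M[1,1])),M,o
def plan(wps,n=10,target_dev=0,turn_rows=None):
    """wps: target world pos; prints tool-frame total in aligned frame"""
    a,M,o=yawdev(); p=o['tool_pos']
    d=np.array(wps)-p
    print('t',o['time'],'tcp',p.round(4),'dev',round(a,2),'F',o['contact_force'].round(1),'open',round(o['opening'],4))
    print('delta world',d.round(4),'tool-frame delta now',(M.T@d).round(4),'turn needed',round(target_dev-a,2), 'per row',(M.T@d/n).round(4))
E
python3 -c "
from h import *
plan([.42,.05,.30])"
```

```text
t 0.35 tcp [0.1665 0.4978 0.2266] dev 18.49 F [-0.4  0.5  0.4] open 0.0917
delta world [ 0.2535 -0.4478  0.0734] tool-frame delta now [-0.0733 -0.3443  0.3825] turn needed -18.49 per row [-0.0073 -0.0344  0.0382]
```

Request:
play_rows(
  moves=[
    [[-0.007,-0.036,0.036,0,1],[-0.007,-0.036,0.036,-1,1],[-0.007,-0.036,0.036,-2,1],[-0.007,-0.036,0.036,-2,1],[-0.007,-0.036,0.036,-2,1],[-0.007,-0.036,0.036,-2,1],[-0.007,-0.038,0.034,-2,1],[-0.007,-0.038,0.032,-2,1],[-0.007,-0.038,0.03,-2,1],[-0.007,-0.038,0.03,-3,1]],
  ],
)

```text
time: 1.35
tool_pos: [0.4209, 0.0728, 0.2959]
tool_rot: [0.207, 1.567, 0.222]
contact_force: [0.3, 1.2, -0.1]
opening: 0.0919
```

Run:
```python
from h import *
plan([.527,-.272,.30])
k=robot.get_calibration('wrist')
im=robot.read_camera('wrist'); cv2.imwrite('pics/w1.png',im[:,:,::-1])
k2=robot.get_calibration('wrist')
print(np.abs(k['view']-k2['view']).max())
import pickle; pickle.dump((k,k2),open('w1.pkl','wb'))
```

```text
t 1.35 tcp [0.4209 0.0728 0.2959] dev -0.84 F [ 0.3  1.2 -0.1] open 0.0919
delta world [ 0.1061 -0.3448  0.0041] tool-frame delta now [-0.004  -0.3463  0.1011] turn needed 0.84 per row [-0.0004 -0.0346  0.0101]
0.006713454984240273
```

View pics/w1.png

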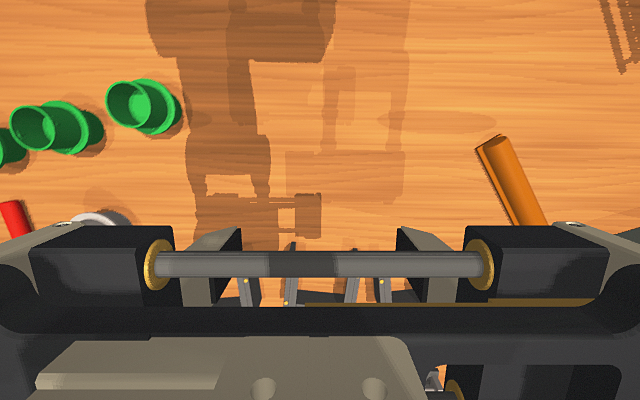

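The wrist camera looks back towards the base, so the bays are hidden behind the gripper; I move the tool further out so they come into the upper half of the picture.

Request:
play_rows(
  moves=[
    [[0,-0.012,0.035,0,1],[0,-0.012,0.035,0.8,1],[0,-0.012,0.035,0,1],[0,-0.012,0.035,0,1],[0,-0.012,0.035,0,1],[0,-0.012,0.035,0,1],[0,-0.012,0.03,0,1],[0,-0.01,0.015,0,1],[0,0,0,0,1],[0,0,0,0,1]],
  ],
)

```text
time: 2.4
tool_pos: [0.6894, -0.0331, 0.2954]
tool_rot: [-0.467, 1.566, -0.478]
contact_force: [-0.4, 1.5, 0.2]
opening: 0.0919
```

Run:
```python
from h import *
k=robot.get_calibration('wrist')
im=robot.read_camera('wrist'); cv2.imwrite('pics/w2.png',im[:,:,::-1])
k2=robot.get_calibration('wrist')
plan([.527,-.272,.30])
print(np.abs(k['view']-k2['view']).max())
import pickle; pickle.dump((k,k2),open('w2.pkl','wb'))
```

```text
t 2.45 tcp [ 0.6891 -0.0331  0.2954] dev 0.6 F [-0.9  0.7 -1.2] open 0.0918
delta world [-0.1621 -0.2389  0.0046] tool-frame delta now [-0.0047 -0.2406 -0.1596] turn needed -0.6 per row [-0.0005 -0.0241 -0.016 ]
0.00025847285685298704
```

View pics/w2.png

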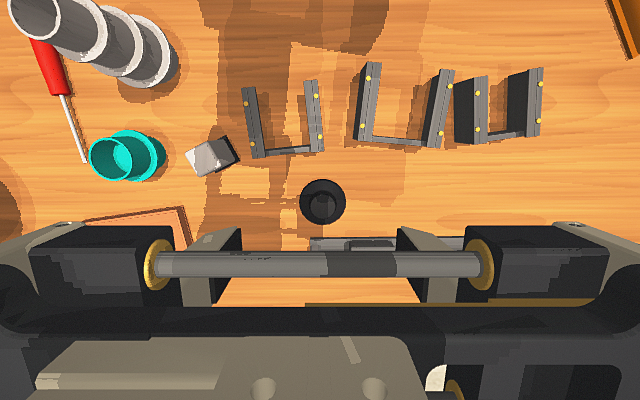

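Wrist picture now shows all three brackets: mid-sized at (285,118), large at (405,105), small at (500,107); relay can (212,155), nest at upper left. Zoom to pick corners.

Run:
```python
import cv2
a=cv2.imread("pics/w2.png")
cv2.imwrite("pics/w2a.png",cv2.resize(a[55:165,230:390],None,fx=5,fy=5,interpolation=cv2.INTER_CUBIC))
cv2.imwrite("pics/w2b.png",cv2.resize(a[55:165,345:465],None,fx=5,fy=5,interpolation=cv2.INTER_CUBIC))
cv2.imwrite("pics/w2c.png",cv2.resize(a[55:165,440:560],None,fx=5,fy=5,interpolation=cv2.INTER_CUBIC))
```

```text
(no output)
```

View pics/w2a.png

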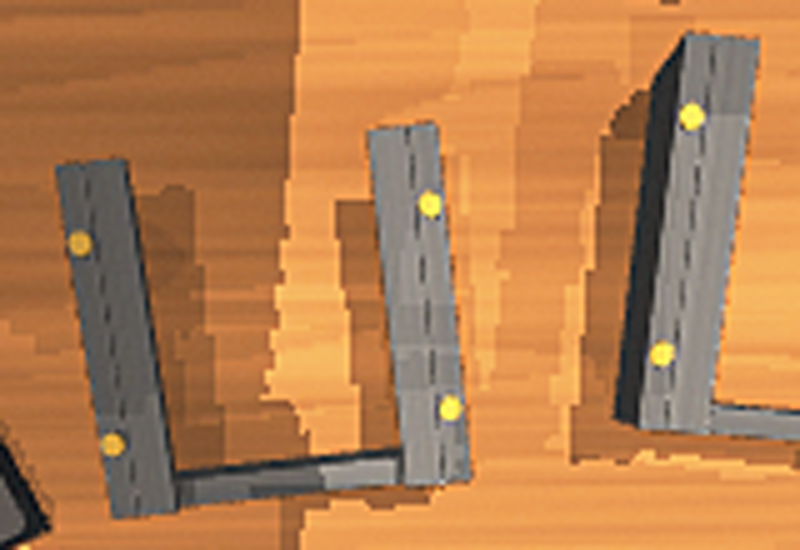

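View pics/w2b.png

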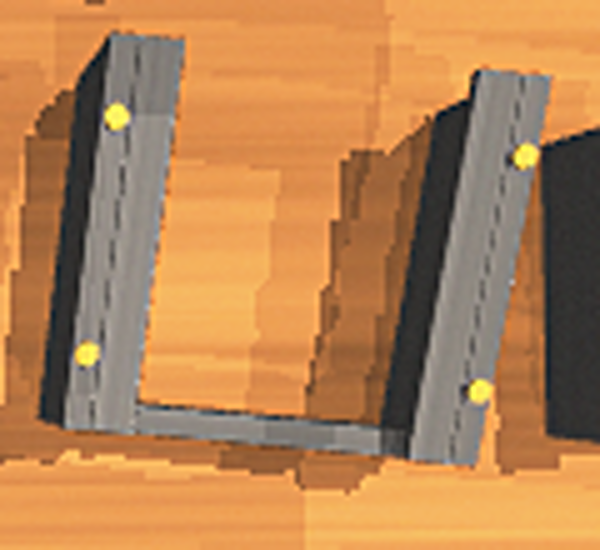

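View pics/w2c.png

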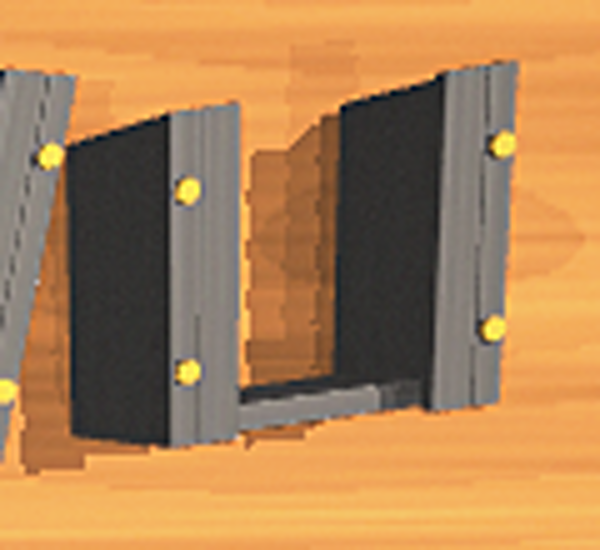

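```bash
cat > fit.py <<'E'
from h import *
import pickle
from scipy.optimize import least_squares
np.set_printoptions(precision=4,suppress=True)
k=pickle.load(open('w2.pkl','rb'))[0]
P={'mid':((230,55),.084,.064,[(57,168),(128,160),(113,517),(177,507),(438,122),(369,130),(470,480),(404,485)]),
'large':((345,55),.098,.076,[(112,34),(185,40),(66,427),(135,430),(552,77),(478,70),(476,465),(408,460)]),
'small':((440,55),.072,.052,[(170,113),(240,101),(170,446),(238,440),(518,62),(445,73),(500,403),(428,410)])}
for n,(off,W,S,pts) in P.items():
    px=np.array(pts)/5+np.array(off)-.4
    q=np.array([atz('wrist',p,.06,k)[:2] for p in px])
    yo,yi=W/2+.008,S/2
    def res(v):
        x,y,a,b=v
        L=np.array([(-.045,-yo),(-.045,-yi),(b,-yo),(b,-yi),(-.045,yo),(-.045,yi),(b,yo),(b,yi)])
        c,s=np.cos(a),np.sin(a)
        return (L@np.array([[c,s],[-s,c]])+[x,y]-q).ravel()
    r=least_squares(res,[.6,0,0,.05])
    print(n,r.x,'yaw deg',np.degrees(r.x[2]).round(2),'rms mm',1000*np.sqrt((r.fun**2).mean()), (r.fun.reshape(-1,2)*1000).round(1).tolist())
    print('  widths front outer',np.linalg.norm(q[0]-q[4]),'back',np.linalg.norm(q[2]-q[6]))
    wp=np.c_[q,np.full(8,.06)]
E
python3 fit.py
python3 - <<'E'
import cv2
a=cv2.imread("pics/w2.png")
cv2.imwrite("pics/w2n.png",cv2.resize(a[0:110,0:190],None,fx=4,fy=4,interpolation=cv2.INTER_CUBIC))
E
```

```text
mid [ 0.613  -0.0801  0.0899  0.0458] yaw deg 5.15 rms mm 0.4812338869668162 [[-0.5, -0.3], [-0.4, -0.9], [-0.4, -0.3], [0.5, -0.3], [0.5, 0.2], [0.4, 0.1], [-0.3, 0.7], [0.1, 0.8]]
  widths front outer 0.09965279206474228 back 0.09901316820297912
large [ 0.5935  0.0809 -0.1     0.053 ] yaw deg -5.73 rms mm 0.4265756848951102 [[-0.1, -0.3], [0.2, 0.0], [-0.2, -0.8], [0.7, -0.7], [-0.0, 0.4], [-0.1, 0.6], [-0.1, 0.5], [-0.5, 0.3]]
  widths front outer 0.11324352360720998 back 0.11269092633450578
small [0.6023 0.2155 0.1271 0.0403] yaw deg 7.28 rms mm 0.3722523086737027 [[-0.0, -0.3], [0.3, 0.0], [0.4, -0.2], [-0.5, -0.6], [-0.1, 0.1], [-0.2, 0.3], [-0.3, -0.3], [0.4, 0.9]]
  widths front outer 0.08763117303895063 back 0.08804051479449712
```

View pics/w2n.png

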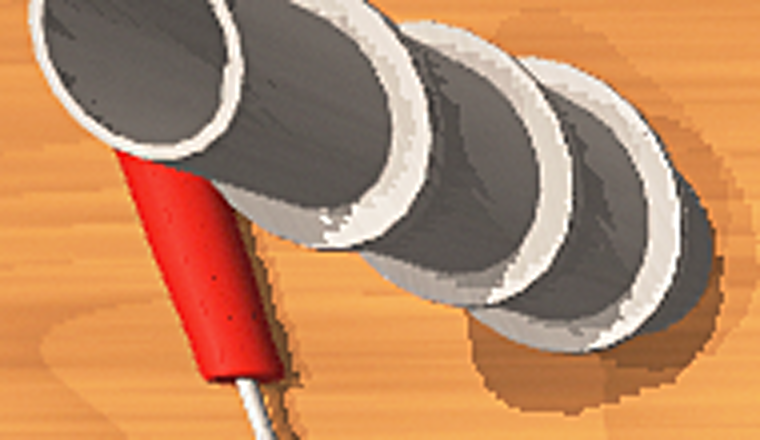

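Run:
```python
from h import *
import pickle
from scipy.optimize import least_squares
k=pickle.load(open('w2.pkl','rb'))[0]
for nm,z,r,pts in [('rim',.184,.022,[(243,60),(165,160),(32,35),(70,115),(225,125),(205,145)]),('largeflange top',.046,.044,[(681,215),(668,280),(640,330),(665,150)]),('mid fl',.094,.037,[(572,190),(555,245),(530,285),(548,115)]),('small fl',.142,.031,[(430,135),(415,195),(375,240),(400,50)])]:
    q=np.array([atz('wrist',np.array(p)/4-.375,z,k)[:2] for p in pts])
    f=least_squares(lambda v:np.hypot(*(q-v).T)-r,[.527,-.27]); print(nm,f.x,f.fun*1000)
plan([.527,-.272,.25])
```

```text
rim [ 0.52501676 -0.27077901] [-0.0114186   0.28613182 -0.50801936  0.21289015 -0.33047916 -0.23308977]
largeflange top [ 0.52521481 -0.27076367] [-0.10146867 -1.17844578  1.004434    0.59498114]
mid fl [ 0.52617137 -0.27201245] [ 0.95891522 -0.78646414  0.16642856 -0.41708509]
small fl [ 0.52619431 -0.27166348] [ 0.51474853 -0.31184914 -0.01960702 -0.27833665]
t 2.45 tcp [ 0.6891 -0.0331  0.2954] dev 0.6 F [-0.9  0.7 -1.2] open 0.0918
delta world [-0.1621 -0.2389 -0.0454] tool-frame delta now [ 0.0453 -0.2405 -0.1598] turn needed -0.6 per row [ 0.0045 -0.0241 -0.016 ]
```

Request:
play_rows(
  moves=[
    [[0.005,-0.034,-0.023,0,1],[0.005,-0.034,-0.023,0,1],[0.005,-0.034,-0.023,0,1],[0.005,-0.034,-0.023,0,1],[0.005,-0.034,-0.023,0,1],[0.005,-0.034,-0.023,0,1],[0.005,-0.018,-0.012,0,1],[0.003,-0.005,-0.003,0,1],[0,0,0,5,1],[0,0,0,0,1]],
  ],
)

```text
time: 3.45
tool_pos: [0.523, -0.2545, 0.261]
tool_rot: [-0.216, 1.56, -0.306]
contact_force: [0.2, 0.9, 0.9]
opening: 0.0917
```

Run:
```python
from h import *
plan([.5255,-.271,.160],target_dev=5.7)
```

```text
t 3.45 tcp [ 0.523  -0.2545  0.261 ] dev 5.2 F [0.2 0.9 0.9] open 0.0917
delta world [ 0.0025 -0.0165 -0.101 ] tool-frame delta now [ 0.1011 -0.016   0.0029] turn needed 0.5 per row [ 0.0101 -0.0016  0.0003]
```

Request:
play_rows(
  moves=[
    [[0.015,-0.008,0.0015,0.5,1],[0.015,-0.008,0.0015,0,1],[0.01,0,0,0,1],[0,0,0,0,1],[0,0,0,0,1],[0,0,0,0,1],[0,0,0,0,1],[0,0,0,0,1],[0,0,0,0,1],[0,0,0,0,1]],
  ],
)

```text
time: 4.45
tool_pos: [0.5285, -0.2643, 0.2249]
tool_rot: [-0.23, 1.552, -0.312]
contact_force: [0.2, 0.0, -0.8]
opening: 0.0921
```

```bash
cat >> h.py <<'E'
def go(*a,**k):
    plan(*a,**k); print('tilt axis',yawdev()[1][:,0].round(4))
E
python3 - <<'E'
from h import *
go([.5255,-.271,.160],target_dev=5.7)
E
```

```text
t 4.45 tcp [ 0.5285 -0.2643  0.2249] dev 4.72 F [ 0.2  0.  -0.8] open 0.0921
delta world [-0.003  -0.0067 -0.0649] tool-frame delta now [ 0.0649 -0.0067 -0.0037] turn needed 0.98 per row [ 0.0065 -0.0007 -0.0004]
tilt axis [ 0.0179 -0.0058 -0.9998]
```

Request:
play_rows(
  moves=[
    [[0.011,-0.002,-0.001,0.5,1],[0.011,-0.002,-0.001,0.5,1],[0.011,-0.002,-0.001,0.5,1],[0.011,-0.002,-0.001,0,1],[0.011,-0.002,-0.001,0,1],[0.006,-0.001,0,0,1],[0.003,0,0,0,1],[0.001,0,0,0,1],[0,0,0,0,1],[0,0,0,0,1]],
  ],
)

```text
time: 5.45
tool_pos: [0.5224, -0.2761, 0.1525]
tool_rot: [-0.152, 1.555, -0.263]
contact_force: [-0.1, 0.9, 0.0]
opening: 0.0922
```

Run:
```python
from h import *
go([.5255,-.271,.160],target_dev=5.7)
```

```text
t 5.45 tcp [ 0.5224 -0.2761  0.1525] dev 6.4 F [-0.1  0.9  0. ] open 0.0922
delta world [0.0031 0.0051 0.0075] tool-frame delta now [-0.0074  0.0054  0.0027] turn needed -0.7 per row [-0.0007  0.0005  0.0003]
tilt axis [ 0.0157 -0.0042 -0.9999]
```

Run:
```python
from h import *
for i in range(5):
    o=robot.observe(); print(o['time'],o['tool_pos'].round(5),yawdev()[0].round(3),yawdev()[1][:2,0].round(4)); 
    if i<4: im=robot.read_camera('wrist')
cv2.imwrite('pics/w3.png',im[:,:,::-1])
```

```text
5.45 [ 0.52236 -0.27612  0.15255] 6.405 [ 0.0157 -0.0042]
5.5 [ 0.5224  -0.27618  0.15268] 6.408 [ 0.0159 -0.0044]
5.55 [ 0.52239 -0.27616  0.15269] 6.407 [ 0.0159 -0.0044]
5.6 [ 0.52235 -0.27614  0.15265] 6.407 [ 0.0158 -0.0043]
5.65 [ 0.52231 -0.2761   0.15258] 6.404 [ 0.0157 -0.0043]
```

View pics/w3.png

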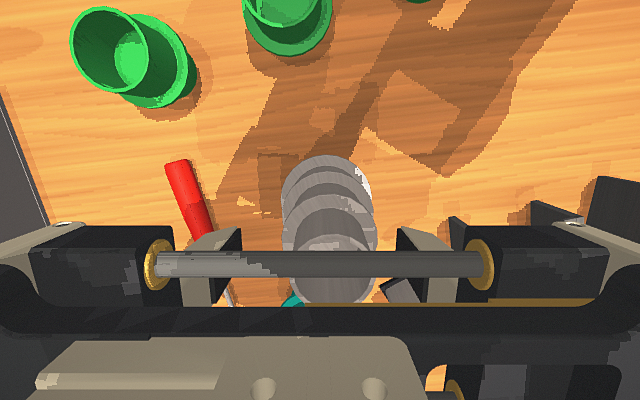

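Request:
play_rows(
  moves=[
    [[-0.007,0.005,0.003,-0.7,0.5],[0,0,0,0,0.5],[0,0,0,0,0.5],[0,0,0,0,0.5],[0,0,0,0,0.5],[0,0,0,0,0.5],[0,0,0,0,0.5],[0,0,0,0,0.5],[0,0,0,0,0.5],[0,0,0,0,0.5]],
  ],
)

```text
time: 6.65
tool_pos: [0.5262, -0.271, 0.1608]
tool_rot: [-0.183, 1.554, -0.281]
contact_force: [-0.3, -0.7, -0.6]
opening: 0.069
```

Run:
```python
from h import *
go([.5255,-.271,.160],target_dev=5.7)
```

```text
t 6.65 tcp [ 0.5262 -0.271   0.1608] dev 5.64 F [-0.3 -0.7 -0.6] open 0.069
delta world [-0.0007  0.     -0.0008] tool-frame delta now [ 0.0007 -0.     -0.0007] turn needed 0.06 per row [ 0.0001 -0.     -0.0001]
tilt axis [ 0.0165 -0.0048 -0.9999]
```

Request:
play_rows(
  moves=[
    [[0,0,0,0,-1],[0,0,0,0,-1],[0,0,0,0,-1],[0,0,0,0,-1],[0,0,0,0,-1],[0,0,0,0,-1],[0,0,0,0,-1],[-0.004,0,0,0,-1],[-0.004,0,0,0,-1],[-0.004,0,0,0,-1]],
  ],
  grip_force=55,
)

```text
time: 7.65
tool_pos: [0.5249, -0.27, 0.1714]
tool_rot: [-0.039, 1.558, -0.137]
contact_force: [-0.0, -1.3, -3.4]
opening: 0.0432
```

Run:
```python
from h import *
go([.52,.08,.175],target_dev=5.7)
for c in ['side']:
    im=robot.read_camera(c); a=im[130:340,330:530]; cv2.imwrite('pics/s1.png',cv2.resize(a,None,fx=2.8,fy=2.8)[:,:,::-1])
```

```text
t 7.65 tcp [ 0.5249 -0.27    0.1714] dev 5.63 F [-0.  -1.3 -3.4] open 0.0432
delta world [-0.0049  0.35    0.0036] tool-frame delta now [-0.0042  0.3479 -0.0392] turn needed 0.07 per row [-0.0004  0.0348 -0.0039]
tilt axis [ 0.0124 -0.0017 -0.9999]
```

View pics/s1.png

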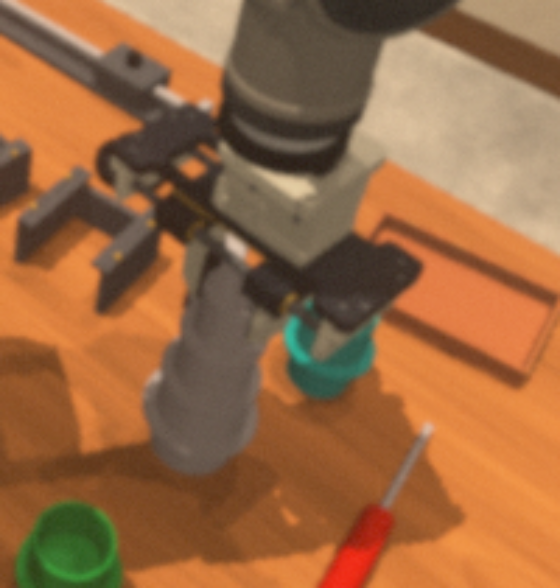

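Run:
```python
from h import *
for p in [(237,217),(218,250),(198,286)]: print(atz('scene',p,.045)[:2].round(3))
go([.49,.0914,.174],target_dev=5.7)
go([.495,-.27,.174],target_dev=5.7)
```

```text
[ 0.332 -0.16 ]
[ 0.361 -0.288]
[ 0.39  -0.411]
t 7.7 tcp [ 0.5252 -0.2703  0.1723] dev 5.63 F [ 0.9 -0.6 -3.7] open 0.0432
delta world [-0.0352  0.3617  0.0017] tool-frame delta now [-0.0031  0.3565 -0.0705] turn needed 0.07 per row [-0.0003  0.0356 -0.007 ]
tilt axis [ 0.0135 -0.0025 -0.9999]
t 7.7 tcp [ 0.5252 -0.2703  0.1723] dev 5.63 F [ 0.9 -0.6 -3.7] open 0.0432
delta world [-0.0302  0.0003  0.0017] tool-frame delta now [-0.0021 -0.0027 -0.03  ] turn needed 0.07 per row [-0.0002 -0.0003 -0.003 ]
tilt axis [ 0.0135 -0.0025 -0.9999]
```

Request:
play_rows(
  moves=[
    [[0,0.006,-0.01,0,-1],[0,0.012,-0.011,0,-1],[0,0.02,-0.01,0,-1],[0,0.026,-0.004,0,-1],[0,0.03,-0.003,0,-1],[0,0.03,-0.003,0,-1],[0,0.03,-0.003,0,-1],[0,0.03,-0.003,0,-1],[0,0.03,-0.003,0,-1],[0,0.03,-0.003,0,-1]],
  ],
)

```text
time: 8.7
tool_pos: [0.4956, -0.0184, 0.1719]
tool_rot: [-0.23, 1.553, -0.336]
contact_force: [0.8, -0.3, -4.2]
opening: 0.0429
```

Run:
```python
from h import *
go([.49,.0914,.174],target_dev=5.7)
```

```text
t 8.7 tcp [ 0.4956 -0.0184  0.1719] dev 6.07 F [ 0.8 -0.3 -4.2] open 0.0429
delta world [-0.0056  0.1098  0.0021] tool-frame delta now [-0.0028  0.1086 -0.0171] turn needed -0.37 per row [-0.0003  0.0109 -0.0017]
tilt axis [ 0.0164 -0.0057 -0.9998]
```

Request:
play_rows(
  moves=[
    [[0,0.026,-0.004,0,-1],[0,0.022,-0.004,0,-1],[0,0.018,-0.003,0,-1],[0,0.014,-0.002,0,-1],[0,0.008,-0.001,0,-1],[0,0.004,0,0,-1],[0,0.002,0,0,-1],[0,0,0,0,-1],[0,0,0,0,-1],[0,0,0,0,-1]],
  ],
)

```text
time: 9.7
tool_pos: [0.4911, 0.0825, 0.1726]
tool_rot: [-0.204, 1.552, -0.306]
contact_force: [0.1, -0.3, -4.4]
opening: 0.0431
```

Run:
```python
from h import *
go([.49,.0914,.164],target_dev=5.7)
c=np.array([.5935,.0809]);u=np.array([np.cos(-.1),np.sin(-.1)]);v=np.array([-u[1],u[0]])
d=robot.observe()['tool_pos'][:2]-c; print('local',d@u,d@v)
for c in ['scene','side']:
    im=robot.read_camera(c); a=im[140:300,220:420] if c=='scene' else im[110:330,230:450]; cv2.imwrite(f'pics/{c}2.png',cv2.resize(a,None,fx=2.8,fy=2.8)[:,:,::-1])
```

```text
t 9.7 tcp [0.4911 0.0825 0.1726] dev 5.88 F [ 0.1 -0.3 -4.4] open 0.0431
delta world [-0.0011  0.0089 -0.0086] tool-frame delta now [ 0.0086  0.0088 -0.0022] turn needed -0.18 per row [ 0.0009  0.0009 -0.0002]
tilt axis [ 0.0182 -0.0058 -0.9998]
local -0.10206416519876671 -0.008608546776774698
```

View pics/scene2.png

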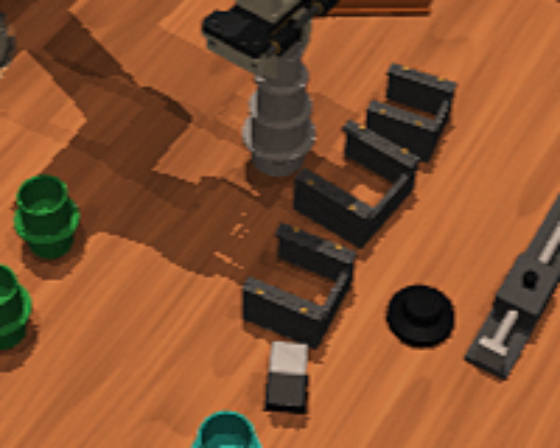

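View pics/side2.png

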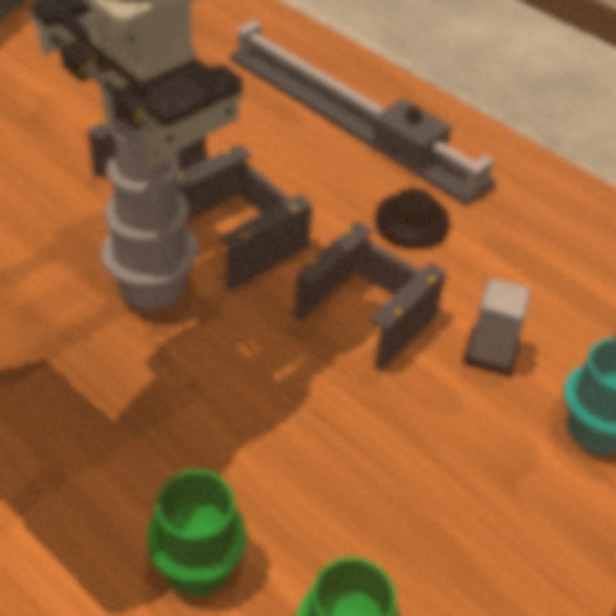

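Request:
play_rows(
  moves=[
    [[0.004,0.004,0,0,-1],[0.004,0.004,0,0,-1],[0,0,0,0,-1],[0,0,0,0,-1],[0,0,0,0,-1],[0,0,0.005,0,-1],[0,0,0.005,0,-1],[0,0,0,0,-1],[0,0,0,0,-1],[0,0,0,0,-1]],
  ],
)

```text
time: 10.8
tool_pos: [0.5033, 0.0896, 0.1651]
tool_rot: [-0.197, 1.551, -0.301]
contact_force: [-0.6, -0.1, 0.2]
opening: 0.0428
```

```bash
cat >> h.py <<'E'
B={'mid':(.613,-.0801,.0899),'large':(.5935,.0809,-.1),'small':(.6023,.2155,.1271)}
def loc(n):
    x,y,a=B[n];u=np.array([np.cos(a),np.sin(a)]);v=np.array([-u[1],u[0]])
    D,M,o=yawdev();d=o['tool_pos'][:2]-[x,y]
    print(n,'local x %.4f y %.4f z %.4f'%(d@u,d@v,o['tool_pos'][2]),'dev err %.2f'%(D+np.degrees(a)),'F',o['contact_force'].round(1),'tq',o['torque'].round(2),'open %.4f'%o['opening'],'t',o['time'],'tilt',M[:2,0].round(4))
E
python3 -c "
from h import *
loc('large')"
```

```text
large local x -0.0906 y -0.0003 z 0.1651 dev err 0.18 F [-0.6 -0.1  0.2] tq [0.02 0.37 0.03] open 0.0428 t 10.8 tilt [ 0.019  -0.0059]
```

Run:
```python
from h import *
for c in ['scene','side']:
    im=robot.read_camera(c); a=im[150:220,290:360] if c=='scene' else im[150:250,230:330]; cv2.imwrite(f'pics/{c}3.png',cv2.resize(a,None,fx=6,fy=6,interpolation=cv2.INTER_CUBIC)[:,:,::-1])
p=robot.observe()['tool_pos']; print(robot.observe()['contact_force'])
x,y=p[:2]
for z in [0.0,.046,.094,.142]: print(z,(proj('side',[x,y,z])-[230,150])*6,(proj('scene',[x,y,z])-[290,150])*6)
```

```text
[-1.24153886 -0.05137622 -0.3859651 ]
0.0 [[331.90717082 357.44315315]] [[199.25982212 280.61807575]]
0.046 [[326.92326786 284.39886793]] [[201.99934989 227.81362828]]
0.094 [[321.36268014 202.90266753]] [[205.00725198 169.83626094]]
0.142 [[315.39458598 115.43403593]] [[208.17994795 108.68248872]]
```

View pics/scene3.png

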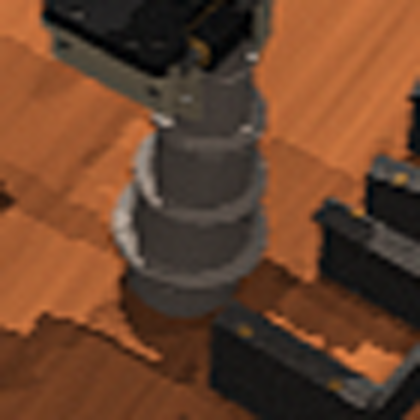

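View pics/side3.png

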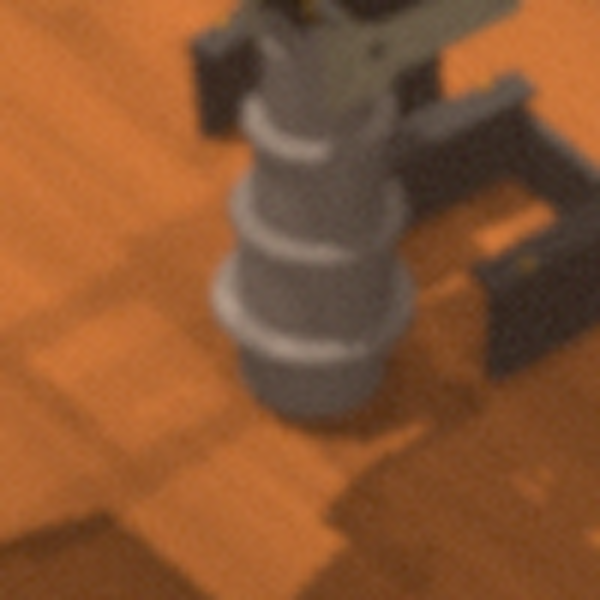

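Request:
play_rows(
  moves=[
    [[-0.002,0,0.005,0,-1],[0,0,0.008,0,-1],[0,0,0.01,0,-1],[0,0,0.01,0,-1],[0,0,0.008,0,-1],[0,0,0.004,0,-1],[0,0,0.001,0,-1],[0,0,0,0,-1],[0,0,0,0,-1],[0,0,0,0,-1]],
  ],
)

```text
time: 11.9
tool_pos: [0.5533, 0.0844, 0.1664]
tool_rot: [-0.216, 1.552, -0.32]
contact_force: [0.1, -0.3, -3.2]
opening: 0.0431
```

```bash
python3 -c "
from h import *
loc('large')"
```

```text
large local x -0.0403 y -0.0006 z 0.1664 dev err 0.19 F [ 0.1 -0.3 -3.2] tq [ 0.05  0.02 -0.  ] open 0.0431 t 11.9 tilt [ 0.0177 -0.0059]
```

Request:
play_rows(
  moves=[
    [[0,0.0005,0.005,0,-1],[0,0,0.008,0,-1],[0,0,0.008,0,-1],[0,0,0.006,0,-1],[0,0,0.004,0,-1],[0,0,0.002,0,-1],[0,0,0,0,-1],[0,0,0,0,-1],[0,0,0,0,-1],[0,0,0,0,-1]],
  ],
)

```text
time: 12.9
tool_pos: [0.5889, 0.0813, 0.167]
tool_rot: [-0.221, 1.552, -0.325]
contact_force: [-0.1, 0.6, -4.4]
opening: 0.0431
```

Run:
```python
from h import *
loc('large')
for c in ['scene','side']:
    im=robot.read_camera(c); a=im[130:250,270:430] if c=='scene' else im[110:250,230:400]; cv2.imwrite(f'pics/{c}4.png',cv2.resize(a,None,fx=4.5,fy=4.5,interpolation=cv2.INTER_CUBIC)[:590,:,::-1])
```

```text
large local x -0.0046 y -0.0001 z 0.1670 dev err 0.19 F [-0.1  0.6 -4.4] tq [-0.01  0.02 -0.03] open 0.0431 t 12.9 tilt [ 0.0174 -0.0059]
```

View pics/scene4.png

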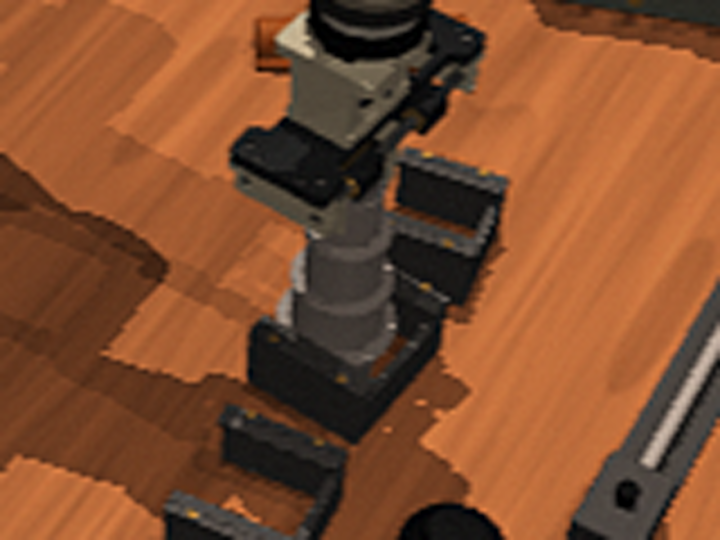

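View pics/side4.png

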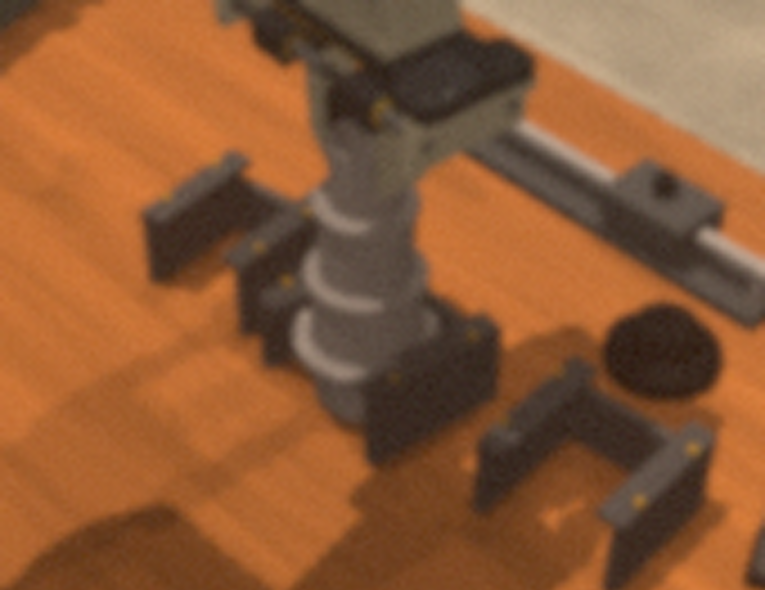

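Request:
play_rows(
  moves=[
    [[-0.004,0,0,0,-1],[-0.005,0,0,0,-1],[-0.005,0,0,0,-1],[-0.006,0,0,0,-1],[-0.006,0,0,0,-1],[-0.006,0,0,0,-1],[-0.006,0,0,0,-1],[-0.006,0,0,0,-1],[-0.006,0,0,0,-1],[-0.006,0,0,0,-1]],
  ],
)

```text
time: 14.0
tool_pos: [0.5888, 0.0817, 0.2306]
tool_rot: [-0.148, 1.547, -0.251]
contact_force: [-0.2, 0.2, -0.7]
opening: 0.0428
```

Run:
```python
from h import *
loc('large')
for c in ['side']:
    im=robot.read_camera(c); a=im[110:250,230:400]; cv2.imwrite(f'pics/{c}5.png',cv2.resize(a,None,fx=4,fy=4,interpolation=cv2.INTER_CUBIC)[:590,:,::-1])
```

```text
large local x -0.0048 y 0.0003 z 0.2306 dev err 0.18 F [-0.2  0.2 -0.7] tq [0.04 0.08 0.01] open 0.0428 t 14.0 tilt [ 0.0229 -0.0059]
```

View pics/side5.png

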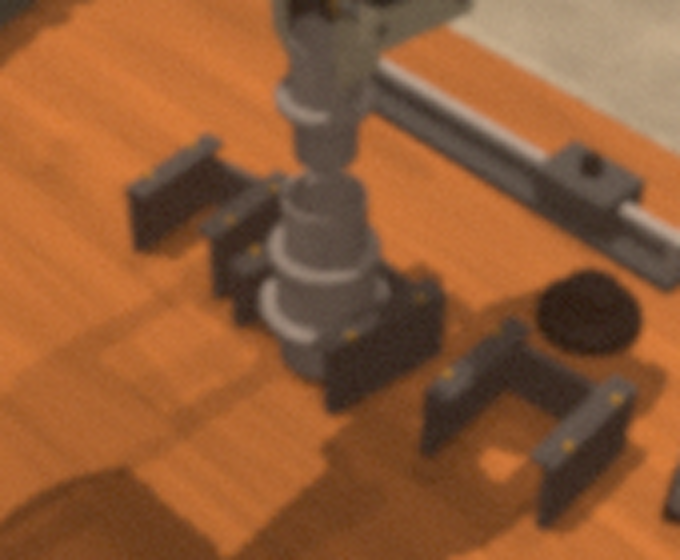

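Request:
play_rows(
  moves=[
    [[-0.002,0.008,-0.004,-1,-1],[0,0.014,-0.009,-1.5,-1],[0,0.016,-0.011,-1.5,-1],[0,0.018,-0.012,-1.5,-1],[0,0.018,-0.012,-1.5,-1],[0,0.016,-0.01,-1.5,-1],[0,0.012,-0.008,-1.5,-1],[0,0.006,-0.003,-1.5,-1],[0,0.002,-0.001,-1,-1],[0,0,0,0,-1]],
  ],
)

```text
time: 15.05
tool_pos: [0.5126, 0.2034, 0.2297]
tool_rot: [-0.377, 1.55, -0.238]
contact_force: [-0.0, -0.1, -1.2]
opening: 0.0429
```

Run:
```python
from h import *
loc('small')
for c in ['side']:
    im=robot.read_camera(c); a=im[50:220,180:360]; cv2.imwrite(f'pics/{c}6.png',cv2.resize(a,None,fx=3.5,fy=3.5,interpolation=cv2.INTER_CUBIC)[:590,:,::-1])
```

```text
small local x -0.0905 y -0.0006 z 0.2297 dev err -0.64 F [-0.  -0.1 -1.2] tq [-0.    0.02  0.03] open 0.0429 t 15.05 tilt [ 0.0202 -0.0049]
```

View pics/side6.png

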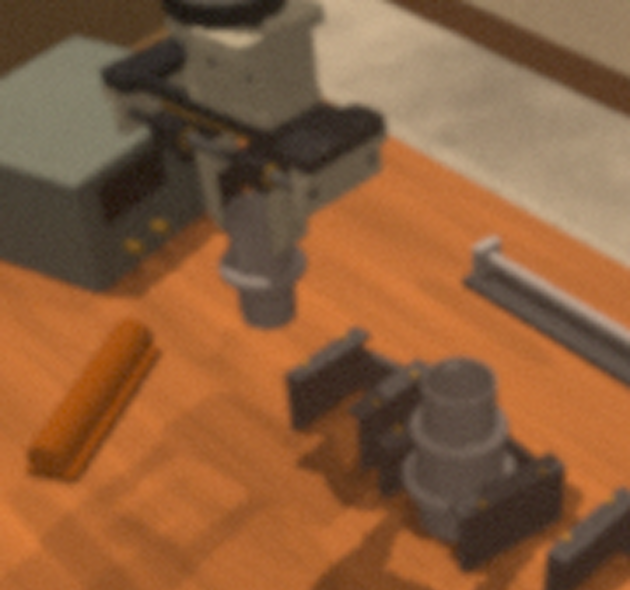

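Run:
```python
from h import *
x,y=.5126,.2034
t=np.linspace(0,2*np.pi,60)
for d in [.060,.0648,.069,.074]:
    z=.2297-d
    q=proj('side',np.c_[x+.0005+.02*np.cos(t),y+.02*np.sin(t),0*t+z]); f=proj('side',np.c_[x+.031*np.cos(t),y+.031*np.sin(t),0*t+z+.046])
    print(d,(q.max(0)-[180,50])*3.5,((f.max(0)-[180,50])*3.5),((f.min(0)-[180,50])*3.5))
```

```text
0.06 [293.99884537 324.51802134] [303.49030077 279.73927917] [214.40214243 230.32179136]
0.0648 [294.5679783 329.9589791] [304.04434726 285.58712009] [215.28406735 236.07332441]
0.069 [295.06272868 334.68830069] [304.52587756 290.66861043] [216.05051847 241.07273283]
0.074 [295.647813   340.28048558] [305.0952016  296.67542132] [216.95665879 246.98444077]
```

Request:
play_rows(
  moves=[
    [[0.012,0,0,0.3,-1],[0.018,0,0,0.3,-1],[0.022,0,0,0,-1],[0.022,0,0,0,-1],[0.022,0,0,0,-1],[0.018,0,0,0,-1],[0.012,0,0,0,-1],[0.006,0,0,0,-1],[0.002,0,0,0,-1],[0,0,0,0,-1]],
  ],
)

```text
time: 16.1
tool_pos: [0.5178, 0.1957, 0.084]
tool_rot: [-0.489, 1.552, -0.376]
contact_force: [0.1, -0.7, -1.0]
opening: 0.043
```

Run:
```python
from h import *
loc('small')
```

```text
small local x -0.0863 y -0.0089 z 0.0840 dev err 0.82 F [ 0.1 -0.7 -1. ] tq [-0.02 -0.03  0.03] open 0.0430 t 16.1 tilt [ 0.0177 -0.007 ]
```

Request:
play_rows(
  moves=[
    [[0.006,0.005,0,-0.8,-1],[0.006,0.004,0,0,-1],[0,0,0,0,-1],[0,0,0,0,-1],[0,0,0,0,-1],[0.001,0,0,0,-1],[0.001,0,0,0,-1],[0.001,0,0,0,-1],[0,0,0,0,-1],[0,0,0,0,-1]],
  ],
)

```text
time: 17.1
tool_pos: [0.5185, 0.2058, 0.07]
tool_rot: [-0.38, 1.547, -0.252]
contact_force: [0.1, 0.3, 0.1]
opening: 0.0433
```

Run:
```python
from h import *
loc('small')
for c in ['side']:
    im=robot.read_camera(c); a=im[80:220,180:340]; cv2.imwrite(f'pics/{c}7.png',cv2.resize(a,None,fx=4,fy=4,interpolation=cv2.INTER_CUBIC)[:590,:,::-1])
```

```text
small local x -0.0843 y 0.0010 z 0.0700 dev err -0.05 F [0.1 0.3 0.1] tq [ 0.05  0.04 -0.  ] open 0.0433 t 17.1 tilt [ 0.0226 -0.0058]
```

View pics/side7.png

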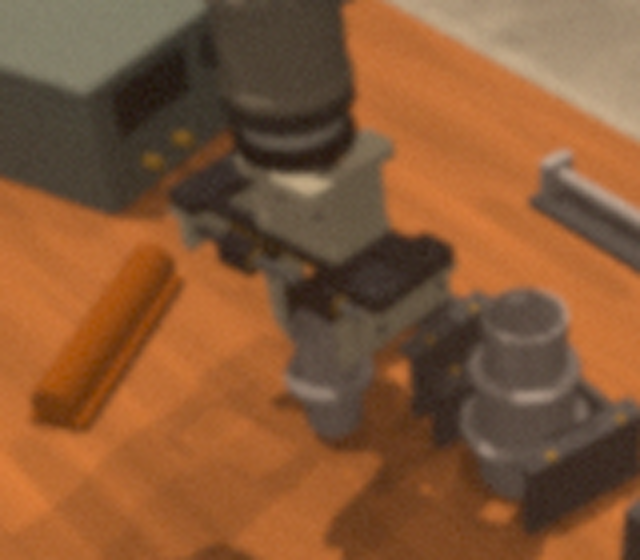

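Request:
play_rows(
  moves=[
    [[0,-0.001,0.005,0,-1],[0,0,0.008,0,-1],[0,0,0.01,0,-1],[0,0,0.01,0,-1],[0,0,0.008,0,-1],[0,0,0.004,0,-1],[0,0,0.001,0,-1],[0,0,0,0,-1],[0,0,0,0,-1],[0,0,0,0,-1]],
  ],
)

```text
time: 18.15
tool_pos: [0.5683, 0.2109, 0.0709]
tool_rot: [-0.376, 1.547, -0.248]
contact_force: [0.2, -0.4, -1.0]
opening: 0.043
```

Run:
```python
from h import *
loc('small')
```

```text
small local x -0.0343 y -0.0003 z 0.0709 dev err -0.03 F [ 0.2 -0.4 -1. ] tq [0.06 0.11 0.04] open 0.0430 t 18.15 tilt [ 0.0228 -0.0058]
```

Request:
play_rows(
  moves=[
    [[0,0,0.005,0,-1],[0,0,0.008,0,-1],[0,0,0.008,0,-1],[0,0,0.005,0,-1],[0,0,0.002,0,-1],[0,0,0,0,-1],[0,0,0,0,-1],[0.002,0,0,0,-1],[0.002,0,0,0,-1],[0,0,0,0,-1]],
  ],
)

```text
time: 19.15
tool_pos: [0.5981, 0.2147, 0.0671]
tool_rot: [-0.387, 1.548, -0.26]
contact_force: [-0.2, 0.3, -0.4]
opening: 0.043
```

Run:
```python
from h import *
loc('small')
for c in ['scene']:
    im=robot.read_camera(c); a=im[120:250,290:430]; cv2.imwrite(f'pics/{c}8.png',cv2.resize(a,None,fx=4,fy=4,interpolation=cv2.INTER_CUBIC)[:590,:,::-1])
```

```text
small local x -0.0042 y -0.0002 z 0.0671 dev err -0.04 F [-0.2  0.3 -0.4] tq [ 0.04  0.05 -0.02] open 0.0430 t 19.15 tilt [ 0.0222 -0.0059]
```

View pics/scene8.png

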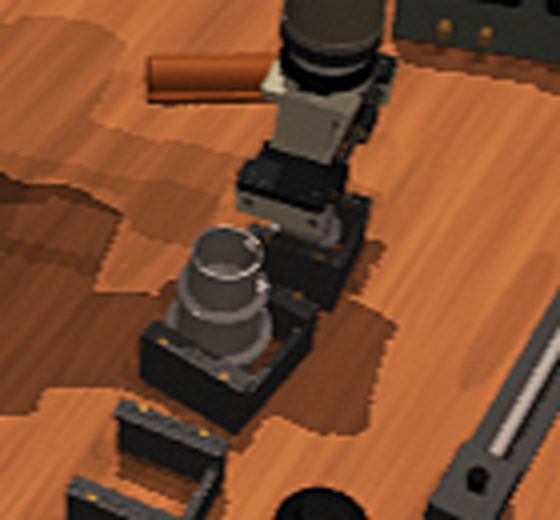

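Request:
play_rows(
  moves=[
    [[0,0,0,0,0.5],[0,0,0,0,0.5],[0,0,0,0,0.5],[0,0,0,0,0.5],[-0.005,0,0,0,0.5],[-0.015,0,0,0,0.5],[-0.025,0,0,0,0.5],[-0.025,0,0,0,0.5],[-0.025,0,0,0,0.6],[-0.02,0,0,0,0.6]],
  ],
)

```text
time: 20.2
tool_pos: [0.594, 0.215, 0.185]
tool_rot: [-0.529, 1.552, -0.401]
contact_force: [0.3, 1.0, 0.4]
opening: 0.0733
```

Run:
```python
from h import *
loc('small'); loc('large')
go([.5888,.0814,.2],target_dev=5.73)
for c in ['side']:
    im=robot.read_camera(c); a=im[80:230,200:400]; cv2.imwrite(f'pics/{c}9.png',cv2.resize(a,None,fx=3.8,fy=3.8,interpolation=cv2.INTER_CUBIC)[:590,:,::-1])
```

```text
small local x -0.0083 y 0.0006 z 0.1850 dev err -0.04 F [0.3 1.  0.4] tq [ 0.01 -0.01  0.02] open 0.0733 t 20.2 tilt [ 0.0169 -0.0072]
large local x -0.0129 y 0.1335 z 0.1850 dev err -13.05 F [0.3 1.  0.4] tq [ 0.01 -0.01  0.02] open 0.0733 t 20.2 tilt [ 0.0169 -0.0072]
t 20.2 tcp [0.594 0.215 0.185] dev -7.32 F [0.3 1.  0.4] open 0.0733
delta world [-0.0052 -0.1336  0.015 ] tool-frame delta now [-0.0141 -0.132  -0.0219] turn needed 13.05 per row [-0.0014 -0.0132 -0.0022]
tilt axis [ 0.0169 -0.0072 -0.9998]
```

View pics/side9.png

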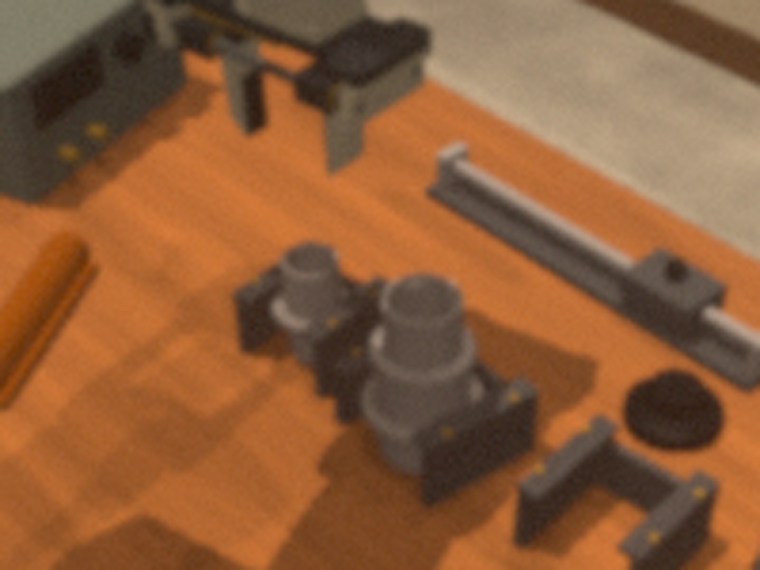

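Request:
play_rows(
  moves=[
    [[0,-0.008,-0.001,1.3,1],[0,-0.016,-0.001,1.5,1],[0,-0.02,-0.001,1.5,1],[0,-0.022,-0.001,1.5,1],[0,-0.022,-0.001,1.5,1],[0,-0.018,0,1.5,1],[0,-0.01,0,1.5,1],[0,-0.005,0,1.5,1],[0,-0.002,0,1,1],[0,0,0,0,1]],
  ],
)

```text
time: 21.25
tool_pos: [0.5912, 0.08, 0.1828]
tool_rot: [-0.462, 1.557, -0.581]
contact_force: [-0.1, 0.3, 0.8]
opening: 0.092
```

Run:
```python
from h import *
loc('large')
go([.5888,.0814,.1125],target_dev=5.73)
im=robot.read_camera('wrist'); cv2.imwrite('pics/w10.png',im[:,:,::-1])
```

```text
large local x -0.0022 y -0.0011 z 0.1828 dev err 1.08 F [-0.1  0.3  0.8] tq [ 0.07 -0.01  0.01] open 0.0920 t 21.25 tilt [ 0.0116 -0.0076]
t 21.25 tcp [0.5912 0.08   0.1828] dev 6.81 F [-0.1  0.3  0.8] open 0.092
delta world [-0.0024  0.0014 -0.0703] tool-frame delta now [ 0.0702  0.0015 -0.0034] turn needed -1.08 per row [ 0.007   0.0002 -0.0003]
tilt axis [ 0.0116 -0.0076 -0.9999]
```

View pics/w10.png

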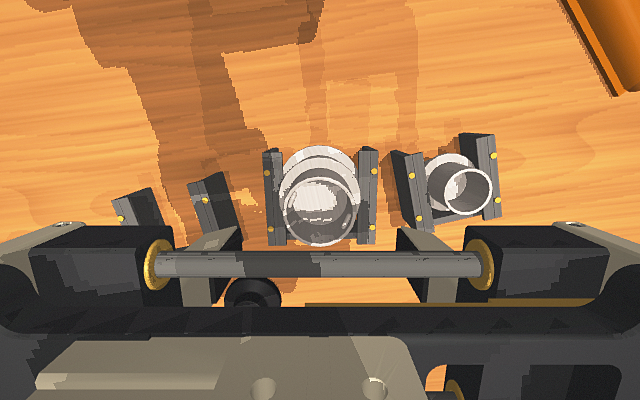

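```bash
python3 - <<'E'
from h import *
k=robot.get_calibration('wrist')
print(k['view'][:3,3])
from scipy.optimize import least_squares
def fit(z,r,pts):
    q=np.array([atz('wrist',p,z,k)[:2] for p in pts]); f=least_squares(lambda v:np.hypot(*(q-v).T)-r,q.mean(0)); return f.x,(f.fun*1000).round(1)
print('mid rim',fit(.136,.028,[(283,212),(359,212),(321,247),(321,177)]))
print('small rim',fit(.088,.022,[(442,190),(492,188),(467,165),(467,214)]))
E
python3 - <<'E'
import cv2
a=cv2.imread("pics/w10.png")
cv2.imwrite("pics/w10a.png",cv2.resize(a[125:260,250:510],None,fx=3,fy=3,interpolation=cv2.INTER_CUBIC))
E
```

```text
[-0.14773325  0.5801012  -0.19696731]
mid rim (array([0.58763423, 0.08182586]), array([ 0.7,  0.7, -0.2, -0.3]))
small rim (array([0.59639232, 0.21454235]), array([0.6, 0.6, 1. , 1.1]))
```

View pics/w10a.png

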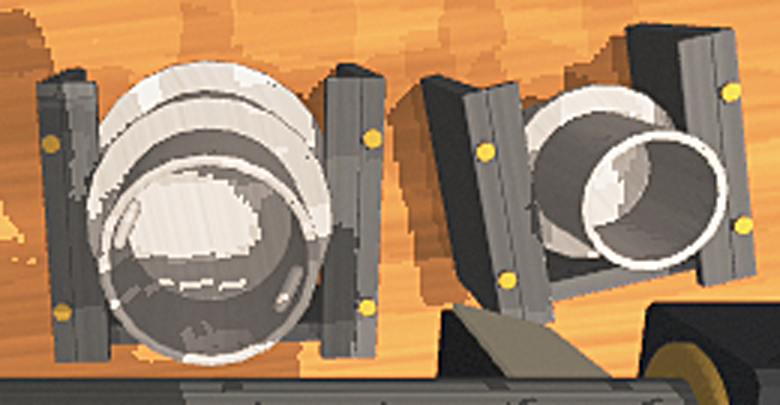

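Request:
play_rows(
  moves=[
    [[0.006,0.001,-0.002,-0.5,1],[0.01,0.001,-0.001,-0.5,1],[0.013,0,0,0,1],[0.013,0,0,0,1],[0.011,0,0,0,1],[0.006,0,0,0,1],[0.003,0,0,0,1],[0.001,0,0,0,1],[0,0,0,0,1],[0,0,0,0,1]],
  ],
)

```text
time: 22.3
tool_pos: [0.5882, 0.0866, 0.1142]
tool_rot: [-0.459, 1.558, -0.55]
contact_force: [0.3, 0.5, 0.2]
opening: 0.0919
```

Run:
```python
from h import *
loc('large')
go([.5876,.0818,.113],target_dev=5.73)
```

```text
large local x -0.0059 y 0.0052 z 0.1142 dev err -0.53 F [0.3 0.5 0.2] tq [ 0.09 -0.01 -0.05] open 0.0919 t 22.3 tilt [ 0.0111 -0.0068]
t 22.3 tcp [0.5882 0.0866 0.1142] dev 5.2 F [0.3 0.5 0.2] open 0.0919
delta world [-0.0006 -0.0048 -0.0012] tool-frame delta now [ 0.0012 -0.0049 -0.0001] turn needed 0.53 per row [ 0.0001 -0.0005 -0.    ]
tilt axis [ 0.0111 -0.0068 -0.9999]
```

Request:
play_rows(
  moves=[
    [[0.001,-0.005,0,0.5,1],[0,0,0,0,1],[0,0,0,0,-1],[0,0,0,0,-1],[0,0,0,0,-1],[0,0,0,0,-1],[0,0,0,0,-1],[0,0,0,0,-1],[0,0,0,0,-1],[0,0,0,0,-1]],
  ],
  grip_force=60,
)

```text
time: 23.3
tool_pos: [0.5884, 0.0808, 0.1146]
tool_rot: [-0.382, 1.555, -0.483]
contact_force: [0.1, -0.0, 0.1]
opening: 0.0547
```

Run:
```python
from h import *
loc('large')
```

```text
large local x -0.0051 y -0.0006 z 0.1146 dev err 0.03 F [ 0.1 -0.   0.1] tq [-0.01  0.04 -0.02] open 0.0547 t 23.3 tilt [ 0.0137 -0.0072]
```

Request:
play_rows(
  moves=[
    [[0,0,0.003,0,-1],[-0.003,0,0,0,-1],[-0.005,0,0,0,-1],[-0.006,0,0,0,-1],[-0.006,0,0,0,-1],[-0.006,0,0,0,-1],[-0.007,0,0,0,-1],[-0.007,0,0,0,-1],[-0.007,0,0,0,-1],[-0.007,0,0,0,-1]],
  ],
)

```text
time: 24.3
tool_pos: [0.5902, 0.0811, 0.1723]
tool_rot: [-0.432, 1.557, -0.532]
contact_force: [0.8, -0.3, -0.8]
opening: 0.0544
```

Run:
```python
from h import *
loc('large'); loc('mid')
for c in ['side']:
    im=robot.read_camera(c); a=im[80:230,200:400]; cv2.imwrite(f'pics/{c}11.png',cv2.resize(a,None,fx=3.8,fy=3.8,interpolation=cv2.INTER_CUBIC)[:590,:,::-1])
```

```text
large local x -0.0033 y -0.0001 z 0.1723 dev err 0.03 F [ 0.8 -0.3 -0.8] tq [ 0.    0.01 -0.02] open 0.0544 t 24.3 tilt [ 0.0115 -0.0068]
mid local x -0.0082 y 0.1626 z 0.1723 dev err 10.91 F [ 0.8 -0.3 -0.8] tq [ 0.    0.01 -0.02] open 0.0544 t 24.3 tilt [ 0.0115 -0.0068]
```

View pics/side11.png

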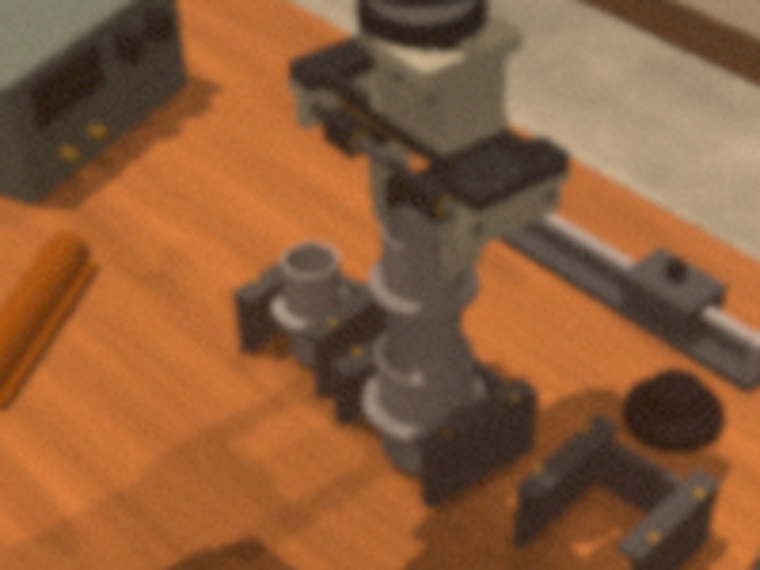

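Request:
play_rows(
  moves=[
    [[-0.012,0,0,0,-1],[-0.014,0,0,0,-1],[-0.008,-0.006,-0.004,-1.3,-1],[0,-0.014,-0.008,-1.5,-1],[0,-0.022,-0.01,-1.5,-1],[0,-0.026,-0.011,-1.5,-1],[0,-0.028,-0.012,-1.5,-1],[0,-0.026,-0.011,-1.5,-1],[0,-0.018,-0.008,-1,-1],[0,-0.008,-0.004,-1,-1]],
  ],
)

```text
time: 25.35
tool_pos: [0.5207, -0.0694, 0.2168]
tool_rot: [-0.45, 1.549, -0.35]
contact_force: [-0.3, 0.2, -0.9]
opening: 0.0546
```

Run:
```python
from h import *
loc('mid')
```

```text
mid local x -0.0910 y 0.0189 z 0.2168 dev err -0.55 F [-0.3  0.2 -0.9] tq [0.07 0.02 0.01] open 0.0546 t 25.35 tilt [ 0.0205 -0.0075]
```

Request:
play_rows(
  moves=[
    [[0.01,-0.004,-0.002,0.3,-1],[0.016,-0.004,-0.002,0.3,-1],[0.02,0,0,0,-1],[0.022,0,0,0,-1],[0.022,0,0,0,-1],[0.018,0,0,0,-1],[0.01,0,0,0,-1],[0.005,0,0,0,-1],[0.002,0,0,0,-1],[0,0,0,0,-1]],
  ],
)

```text
time: 26.35
tool_pos: [0.5216, -0.0789, 0.0883]
tool_rot: [-0.397, 1.545, -0.315]
contact_force: [-0.0, 0.0, -1.0]
opening: 0.0545
```

Run:
```python
from h import *
loc('mid')
for c in ['side']:
    im=robot.read_camera(c); a=im[80:260,220:440]; cv2.imwrite(f'pics/{c}12.png',cv2.resize(a,None,fx=3.2,fy=3.2,interpolation=cv2.INTER_CUBIC)[:590,:,::-1])
```

```text
mid local x -0.0909 y 0.0094 z 0.0883 dev err 0.41 F [-0.  0. -1.] tq [ 0.04 -0.    0.03] open 0.0545 t 26.35 tilt [ 0.0249 -0.0081]
```

View pics/side12.png

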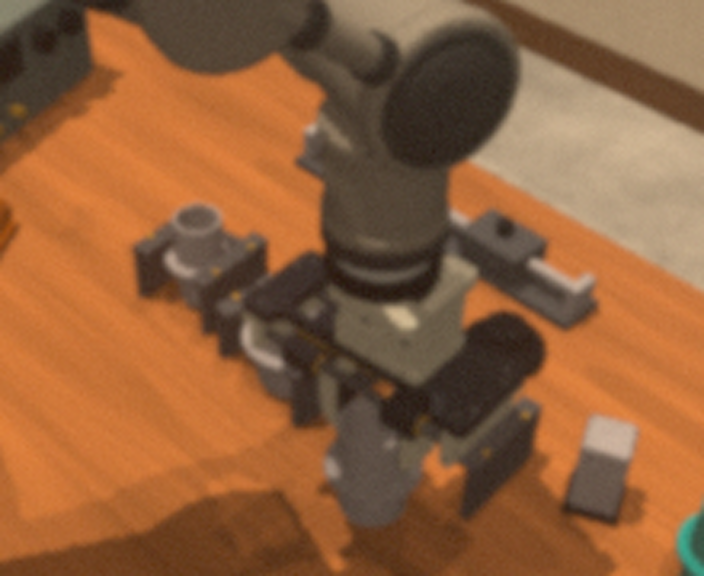

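Request:
play_rows(
  moves=[
    [[0.007,-0.005,0,-0.4,-1],[0.007,-0.004,0,0,-1],[0,0,0,0,-1],[0,0,0,0,-1],[0,0,0,0,-1],[0,0,0,0,-1],[0,0,0.004,0,-1],[0,0,0.004,0,-1],[0,0,0,0,-1],[0,0,0,0,-1]],
  ],
)

```text
time: 27.4
tool_pos: [0.5334, -0.0886, 0.076]
tool_rot: [-0.402, 1.539, -0.312]
contact_force: [0.1, 0.3, -0.9]
opening: 0.0542
```

Run:
```python
from h import *
loc('mid')
```

```text
mid local x -0.0801 y -0.0013 z 0.0760 dev err -0.01 F [ 0.1  0.3 -0.9] tq [ 0.06  0.06 -0.03] open 0.0542 t 27.4 tilt [ 0.0301 -0.0097]
```

Request:
play_rows(
  moves=[
    [[0.003,0.001,0,0,-1],[0.0025,0,0,0,-1],[0,0,0,0,-1],[0,0,0,0,-1],[0,0,0,0,-1],[0,0,0.004,0,-1],[0,0,0.004,0,-1],[0,0,0,0,-1],[0,0,0,0,-1],[0,0,0,0,-1]],
  ],
)

```text
time: 28.4
tool_pos: [0.5421, -0.0867, 0.0701]
tool_rot: [-0.402, 1.539, -0.311]
contact_force: [0.0, 0.1, -1.1]
opening: 0.0542
```

Run:
```python
from h import *
loc('mid')
for c in ['side']:
    im=robot.read_camera(c); a=im[120:260,260:440]; cv2.imwrite(f'pics/{c}13.png',cv2.resize(a,None,fx=4,fy=4,interpolation=cv2.INTER_CUBIC)[:590,:,::-1])
```

```text
mid local x -0.0712 y -0.0002 z 0.0701 dev err -0.01 F [ 0.   0.1 -1.1] tq [0.1  0.05 0.01] open 0.0542 t 28.4 tilt [ 0.03   -0.0097]
```

View pics/side13.png

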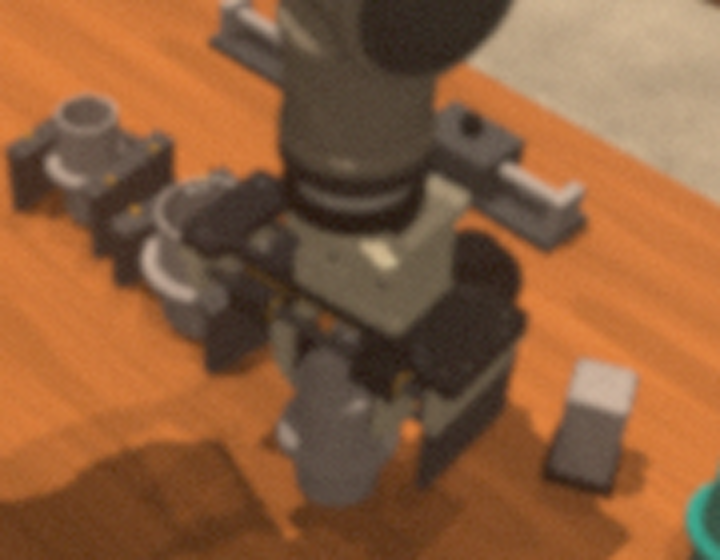

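Run:
```python
from h import *
im=robot.read_camera('scene'); a=im[170:280,260:390]; cv2.imwrite('pics/scene14.png',cv2.resize(a,None,fx=5.5,fy=5.5,interpolation=cv2.INTER_CUBIC)[:,:,::-1])
im=robot.read_camera('side'); a=im[190:250,320:380]; cv2.imwrite('pics/side14.png',cv2.resize(a,None,fx=9,fy=9,interpolation=cv2.INTER_CUBIC)[:,:,::-1])
```

```text
(no output)
```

View pics/scene14.png

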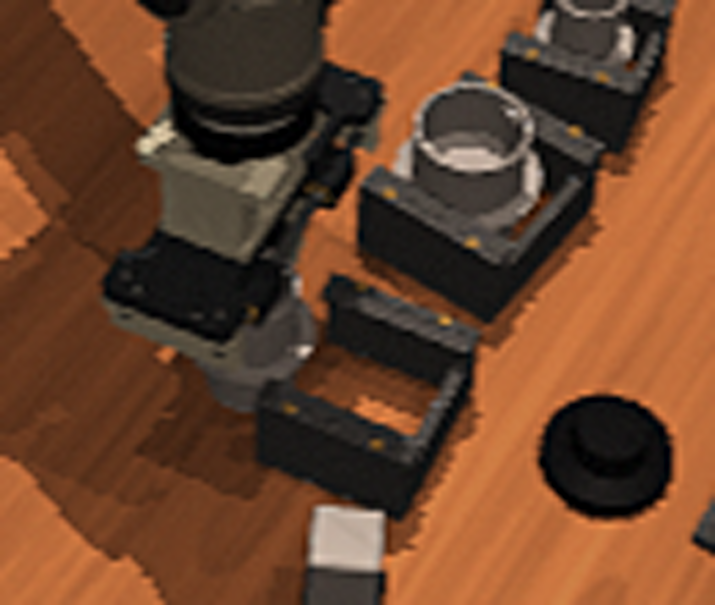

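View pics/side14.png

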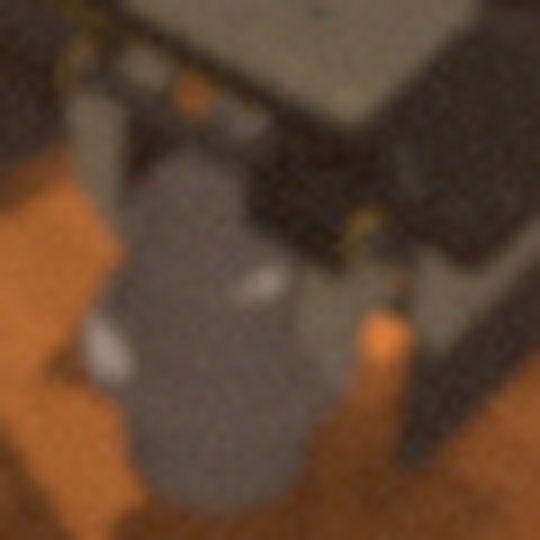

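Request:
play_rows(
  moves=[
    [[0,0,0.005,0,-1],[0,0,0.008,0,-1],[0,0,0.008,0,-1],[0,0,0.008,0,-1],[0,0,0.006,0,-1],[0,0,0.003,0,-1],[0,0,0.001,0,-1],[0,0,0,0,-1],[0,0,0,0,-1],[0,0,0,0,-1]],
  ],
)

```text
time: 29.55
tool_pos: [0.5845, -0.0827, 0.071]
tool_rot: [-0.403, 1.54, -0.312]
contact_force: [0.3, 0.5, -1.7]
opening: 0.0544
```

Run:
```python
from h import *
loc('mid')
```

```text
mid local x -0.0286 y -0.0000 z 0.0710 dev err -0.02 F [ 0.3  0.5 -1.7] tq [ 0.03  0.05 -0.  ] open 0.0544 t 29.55 tilt [ 0.0296 -0.0095]
```

Free of contact. Rest of the way in, then down close to the bench.

Request:
play_rows(
  moves=[
    [[0,0,0.004,0,-1],[0,0,0.007,0,-1],[0,0,0.007,0,-1],[0,0,0.004,0,-1],[0,0,0.002,0,-1],[0,0,0,0,-1],[0,0,0,0,-1],[0.0015,0,0,0,-1],[0.0015,0,0,0,-1],[0,0,0,0,-1]],
  ],
)

```text
time: 30.55
tool_pos: [0.6102, -0.0804, 0.0684]
tool_rot: [-0.403, 1.54, -0.313]
contact_force: [-0.3, 0.3, -0.7]
opening: 0.0546
```

Run:
```python
from h import *
loc('mid')
```

```text
mid local x -0.0028 y -0.0000 z 0.0684 dev err -0.01 F [-0.3  0.3 -0.7] tq [ 0.01  0.04 -0.02] open 0.0546 t 30.55 tilt [ 0.0291 -0.0094]
```

Request:
play_rows(
  moves=[
    [[0,0,0,0,0.6],[0,0,0,0,0.6],[0,0,0,0,0.6],[0,0,0,0,0.6],[-0.005,0,0,0,0.6],[-0.015,0,0,0,0.6],[-0.02,0,0,0,0.6],[-0.025,0,0,0,0.6],[-0.025,0,0,0,0.6],[-0.025,0,0,0,0.6]],
  ],
)

```text
time: 31.55
tool_pos: [0.6051, -0.079, 0.1859]
tool_rot: [-0.418, 1.546, -0.328]
contact_force: [-0.6, -0.5, 0.2]
opening: 0.0732
```

Run:
```python
from h import *
loc('mid')
```

```text
mid local x -0.0078 y 0.0018 z 0.1859 dev err -0.00 F [-0.6 -0.5  0.2] tq [0.02 0.05 0.06] open 0.0732 t 31.55 tilt [ 0.0234 -0.008 ]
```

Request:
play_rows(
  moves=[
    [[-0.02,0,0.002,0,0.6],[-0.02,0.008,0.008,0,0.6],[-0.015,0.018,0.014,0,0.6],[-0.01,0.022,0.016,0,0.6],[-0.01,0.024,0.016,0,0.6],[-0.01,0.022,0.014,0,0.6],[-0.008,0.016,0.01,0,0.6],[0,0.008,0.005,0,0.6],[0,0.003,0.002,0,0.6],[0,0,0,0,0.6]],
  ],
)

```text
time: 32.55
tool_pos: [0.6813, 0.0535, 0.2936]
tool_rot: [-0.375, 1.533, -0.288]
contact_force: [0.1, -0.2, -0.1]
opening: 0.0731
```

Run:
```python
from h import *
import pickle
loc('mid')
k=robot.get_calibration('wrist');im=robot.read_camera('wrist'); cv2.imwrite('pics/w15.png',im[:,:,::-1]); pickle.dump(k,open('w15.pkl','wb'))
```

```text
mid local x 0.0800 y 0.1269 z 0.2936 dev err 0.14 F [ 0.1 -0.2 -0.1] tq [ 0.03  0.   -0.  ] open 0.0731 t 32.55 tilt [ 0.0361 -0.0107]
```

View pics/w15.png

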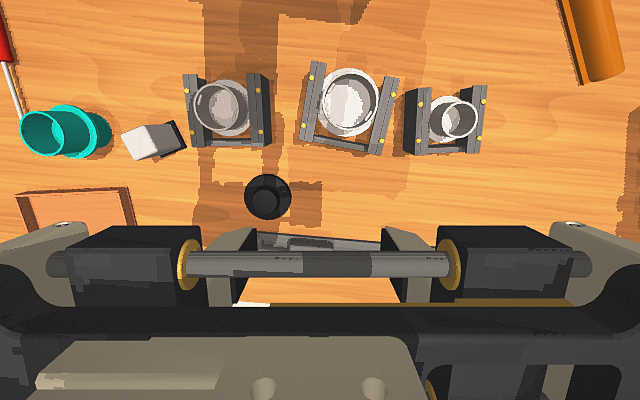

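Run:
```python
import cv2
a=cv2.imread("pics/w15.png")
cv2.imwrite("pics/w15a.png",cv2.resize(a[50:165,175:405],None,fx=3.4,fy=3.4,interpolation=cv2.INTER_CUBIC))
cv2.imwrite("pics/w15b.png",cv2.resize(a[75:165,390:500],None,fx=5,fy=5,interpolation=cv2.INTER_CUBIC))
```

```text
(no output)
```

View pics/w15a.png

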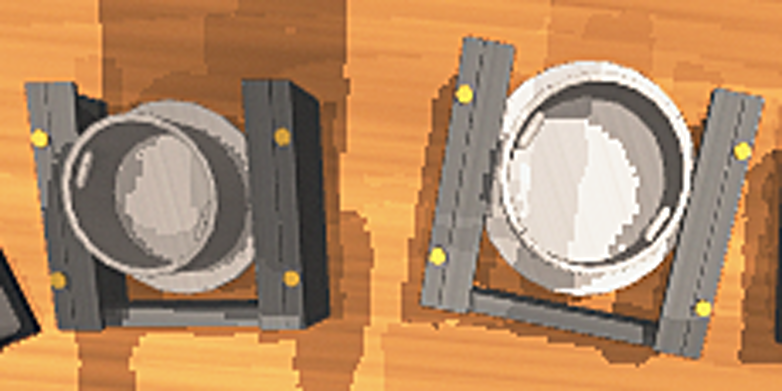

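View pics/w15b.png

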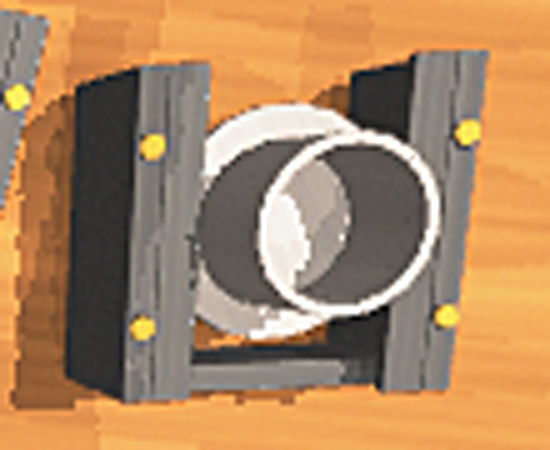

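Run:
```python
from h import *
import pickle
k=pickle.load(open('w15.pkl','rb'))
from scipy.optimize import least_squares
for n,z,r,f,off,pts in [('mid',.088,.028,3.4,(175,50),[(62,192),(216,195),(140,110),(142,278)]),('large',.088,.034,3.4,(175,50),[(500,172),(693,172),(597,76),(595,270)]),('small',.088,.022,5,(390,75),[(258,222),(440,220),(350,128),(348,318)])]:
    q=np.array([atz('wrist',np.array(p)/f+off-.4,z,k)[:2] for p in pts]); s=least_squares(lambda v:np.hypot(*(q-v).T)-r,q.mean(0))
    x,y,a=B[n];d=s.x-[x,y]; print(n,s.x,(s.fun*1000).round(1),'local mm',1000*(d@[np.cos(a),np.sin(a)]),1000*(d@[-np.sin(a),np.cos(a)]),'bottom via flange?')
```

```text
mid [ 0.60930027 -0.08191556] [-0.3 -0.4  0.7  0.7] local mm -3.847784575184996 -1.4760696046903978 bottom via flange?
large [0.58834672 0.08006289] [ 0.1  0.1 -1.6 -1.6] local mm -5.0439613097485605 -1.3474018065484556 bottom via flange?
small [0.59777879 0.21492084] [-0.  -0.   0.4  0.4] local mm -4.558154214579806 -0.0013902587053236236 bottom via flange?
```

Run:
```python
from h import *
C={'mid':(.6095,-.081,.037,.028),'large':(.5885,.080,.044,.034),'small':(.5978,.215,.031,.022)}
t=np.linspace(0,2*np.pi,80)
for c,(r0,r1,c0,c1,f) in {'side':(100,250,230,410,4),'scene':(140,260,290,410,4.8)}.items():
    im=robot.read_camera(c)[:,:,::-1]; a=cv2.resize(im[r0:r1,c0:c1],None,fx=f,fy=f,interpolation=cv2.INTER_CUBIC)
    for n,(x,y,rf,rb) in C.items():
        for z,r,col in [(.088,rb,(0,255,0)),(.046,rf,(0,255,255))]:
            q=(proj(c,np.c_[x+r*np.cos(t),y+r*np.sin(t),0*t+z])-[c0,r0]+.5)*f-.5
            cv2.polylines(a,[q.round().astype(int)],True,col,1)
    cv2.imwrite(f'pics/{c}16.png',a)
    o=robot.observe(); print(o['time'],o['contact_force'])
```

```text
32.65 [ 0.37940921 -0.67793836 -0.41716284]
32.7 [-0.79932878  0.00224691 -0.11329092]
```

View pics/side16.png

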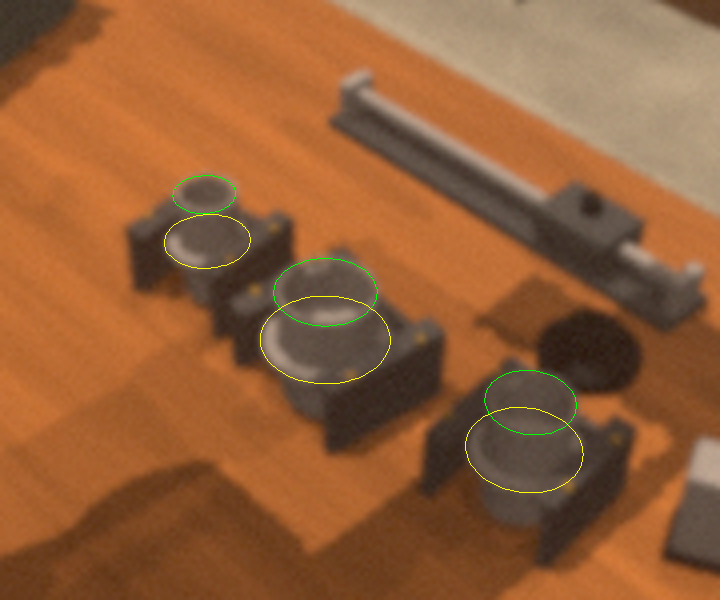

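View pics/scene16.png

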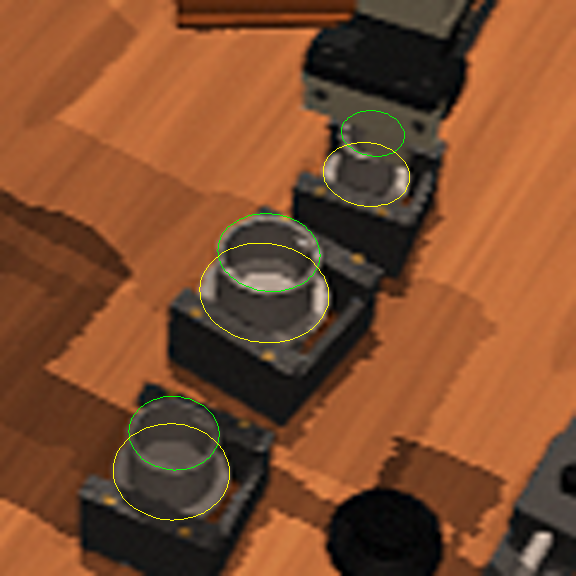

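```bash
python3 -c "
from cell import robot
print(robot.hand_in())"
```

```text
the job is handed in; nothing more can be done
None
```

I separated the three cups and left each one standing in its own bracket, let go, then handed the job in at about 32.7 s; no verdict was reported.

**How it went:** I carried the whole nest by the small cup into the large bracket and pulled up. The small cup came out alone and went into its bracket. I then pulled the middle cup out of the large one and slid it into the middle bracket. The large cup stayed in the large bracket throughout.

**Position checks:** the last wrist picture puts the cup axes about 4 mm (middle) and 5 mm (small and large) from their bracket origins, against a limit of 15 mm. Outlines drawn for cups standing upright on the bench matched the side and scene pictures. The gripper was open and well clear, with the contact force within its noise.

**Bystanders:** I only judged these by eye. The record clamp and relay can looked unmoved, and the lens and screwdriver showed no sign of being moved where they were in view.

**Checks that disagreed:**
- **Large cup rim:** the circle fit was off by up to 1.6 mm, probably from how I picked the edge.
- **Nest height:** when set down, the nest seemed to touch the bench about 4 mm earlier than the grasp height implied. This had no visible effect later.
- **Tool tilt:** it drifted to about 2°, which I could not correct with the moves available. The cups still stood upright after release.

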